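# Stow the drill tools in the foam tray and close the retaining rail

## Task

Put the perforator and the drill handpiece away in the instrument tray: press each one fully home, level, in its own cut-out in the foam, then swing the retaining rail all the way across over them to its stop under the keeper. Leave the saline bottle, the specimen jar and the steel cup where they stand.

Things in the scene. Friction and masses are not known exactly. Their poses are not given: they have to be found in the camera images.
- tray: Open aluminium instrument tray, x from -109 to +109 mm, y from -138 to +118, walls 3 thick, 36 high; it does not shift. Origin on its underside; x across the tool cut-outs, y along them, z up. Holds a dark foam inlay, top at z = 34, snug in x but loose in y: the whole inlay lies up to 8 mm either side of its middle place along y. Where is not reported: see or feel it. A thin elevator (fixed) lies in it at x = 72.
- perforator_cutout (a point): Fixed in the tray (axes as the tray's): where the perforator's origin comes when home, if the inlay is in its middle place; on the cut-out's floor, tray z = 14, 20 mm below the foam's top. Square-walled cut-out round it: wide part 29.5 wide from y = -20.75 to +91.75 (1.25 mm clearance all round the sleeve), then a slot 17 wide to y = -92 for the tip. Tail end toward +y.
- handpiece_cutout (a point): Fixed in the tray (axes as the tray's): where the handpiece's origin comes when home, if the inlay is in its middle place; on the cut-out's floor, tray z = 23, 11 mm below the foam's top. Cut-out round it: wide part 20.9 wide from y = -22 to +90.5 (1.25 mm clearance all round the sleeve), then a slot 13 wide to y = -98 for the nose; a relief 13 wide in the tail wall (to y = 99) clears the end-piece. Tail toward +y.
- finger_trench (a point): Fixed in the tray: middle of the transverse finger trench in the foam (inlay in its middle place), on its floor, tray z = 6 mm. 44 mm wide (tray y = 8 to 52), across the whole inlay. Beside it, y = -17 to +8 and 52 to 66, the foam bulges into both sides of each cut-out just below the rim, about 1 mm under the sleeve's size: a tool stays up on the bulges until pushed past with 12 to 18 N, then is held.
- perforator: Perforator attachment, 27 x 176 x 27 mm, about 310 g: black sleeve 27 wide, 27 high (treat as a box, y = -19.5 to +90.5), then a thin fluted steel tip 12 mm thick (to y = -85.5, z = 7.5 to 19.5). Origin on its underside as it lies flat; z up, y along it with +y to the thick tail end, x across. Grip across the sleeve at y = +30, near its balance point, where the trench is when home.
- drill_handpiece: Slim drill handpiece, 192 mm long, about 185 g: sleeve 18.4 wide and high (treat as a box, y = -20.8 to +89.3) with a 12 mm end-piece 7 mm beyond its tail; at the other end a nose 7 thick (to y = -92.8, z = 5.7 to 12.7). Origin on its underside as it lies flat; z up, y along it with +y to the thick tail end, x across. Grip across the sleeve at y = +30, where the trench is when home.
- perforator_tail (a point): Centre of the perforator's tail end face, 13.5 mm above its underside, y = 90.5; home at tray z = 27.5 mm.
- perforator_nose (a point): Tip of the perforator, on its axis, y = -85.5; home at tray z = 27.5 mm.
- handpiece_tail (a point): Centre of the handpiece sleeve's tail face, 9.2 mm above its underside, y = 89.3; home at tray z = 32.2 mm.
- handpiece_nose (a point): Nose tip of the handpiece, on its axis, y = -92.8; home at tray z = 32.2 mm.
- rail (a joint): Flat steel retaining rail (200 long, 14 wide, tray z = 42.5 to 47.5 mm) turning about point rail_pin; stays where it is left (light friction). 0 = open, along the tray's far (+x) wall, pointing to tray -y; grows as it swings clockwise seen from above; 1.571 = closed, at its stop, across both tools, pointing to tray -x. Passes 1.5 mm above tools that are home; one that stands proud blocks it.
- rail_pin (a point): On the rail's vertical hinge pin at the tray's far wall, tray x = 108.5, y = 74, z = 42.5 mm. The keeper, a fixed steel tab on the near wall under which the closed rail's end lies, is at tray x = -111 to -92, y = 61 to 87, top z = 53 mm.
- rail_knob (a point): On the axis of the round black knob on the rail, 178 mm from the rail_pin axis: knob 14 mm diameter, from z = 47.5 (rail's top) to 67.5 mm; this point is at z = 57.5. Can be pinched from above.
- saline_bottle: White saline bottle, 58 mm diameter, 138 mm tall; bystander; origin at the centre of its base.
- specimen_jar: Small screw-top specimen jar, 40 mm diameter, 52 mm tall; bystander; origin at the centre of its base.
- steel_cup: Small round steel cup, 68 mm diameter, 37 mm tall; bystander; origin at the centre of its base.

How it is judged:
By the outcome, as a careful person would: the job done as asked, in the order asked, and still so for the second after the job is handed in, with the robot touching nothing.
It also fails if it takes over 70 s, if anything falls off the work surface, if the arm or the gripper's body presses on something with over 40 N, if the wrist force passes 120 N, or if a joint passes its speed limit or range.

## Robot

A 6-joint arm with a two-finger parallel gripper is mounted at the origin on a cart in front of the work surface, level with it; the furniture and walls round the work are solid. World frame = base frame: x ahead of the robot, y to its left, z up, the work surface at z = 0. Lengths are in m, angles in degrees, forces in N, time in s.
With the tool pointing down it reaches from about 0.275 to 0.825 m from the base axis. Payload 5.2 kg.
Tool frame: the origin (TCP) lies at the very end of the fingers, on their centre line; the grasp point (between the pads) lies 19 mm behind it (manip.grip_point_offset is the distance from the TCP to the grasp point, in m); y points along the fingers, z is the direction in which the jaws open and shut, and the axes are right-handed (so a half turn about y gives the same grasp; the last joint's range is limited). The gripper opens to 93 mm and grips with 3 to 60 N. Pads are 15 mm wide; open, the fingers measure 128 mm over their backs; the gripper's body (75 mm by 188 mm) begins 65 mm behind the grasp point.
Start: joints at [-84.099, 14.817, 87.949, -0, 77.235, -11.62], TCP at [0.166, -0.524, 0.219] pointing down, gripper open.
Joint ranges: [-179.93, 179.93], [-52.35, 119.4], [10.71, 147.94], [-69.91, 249.91], [12.55, 155.21], [-178.61, 178.61]. Speed limits (degrees/s): [147.25, 147.25, 180, 180, 180, 180].

## Interface

Orientations are given as a 3x3 rotation matrix whose columns are the frame's x, y, z axes.
In Python, from workcell import manip gives the robot as it stands.
- The arm moves only by the tool send_rows, never from a script. Its argument "moves" is a list that holds one entry, the list of rows, each a list of 7 numbers: the shift along the tool's x, y, z in mm, then the turn, a rotation vector about the tool's x, y, z in degrees, then the finger opening in mm, from 0 to 93. A call has exactly 5 rows; each row shifts and turns the commanded pose from where the row before left it, along the tool's axes as they then stand; what a row does not reach is not made up. A row lasts 1/8 s, in which the tool goes at most 62.5 mm and 10.7 degrees, less where a joint would pass 70% of its speed; a pose out of reach is approached as far as the arm can. A call is refused whole if a number of a shift passes 62.5 or a number of a turn 10.7, either way. A call with a gripper value outside its range is refused whole. The fingers move at their own pace and stop on an object; "newtons" is the grip in N (left out, the last holds). Time passes only in rows, so rows that do not move let the fingers close, or fill a call up. It gives the time, the measured TCP pose, the force and the opening at its end, in the units of the state.
- manip.get_state(): the state, without advancing time (a new reading comes with each control period).
- manip.read_camera(name): name is "scene" or "top" or "wrist"; returns a dict with "color" (480x640x3 uint8, red, green, blue), "depth" (480x640 float32, m along the optical axis (not along the pixel's ray), 0 where there is no reading), "intrinsics" (3x3 intrinsics, pixels), "extrinsics" (4x4, takes a point from world to camera coordinates); the wrist camera has in their place "tool_from_camera" (4x4, takes a point from camera to tool coordinates, whose origin is the TCP and whose axes are the tool frame's). Camera axes: x right, y up, looking along -z (the intrinsics and any distortion apply to the point x, -y, -z); pixel columns grow to the right and rows downward; lengths in m; the calibration is good to about 2 mm. A picture is of the moment at which its call begins: read the wrist's pose just before it.
- manip.job_done(): hands the job in, once; it reports no verdict.
The state is a dict: "clock": time; "qpos": joint angles; "joint_vel": joint speeds; "joint_efforts": joint torques, N m; "ee_pos": TCP position; "eef_rot": TCP orientation; "force": force on the tool from outside, world axes, zero at the start; "ft_torque": the same for the moment, N m; "finger_gap": finger opening in m.
Only numpy, scipy, OpenCV 4.12 (cv2) and the standard library are available. Lean on these libraries where they do the work, as an engineer would, in place of code of your own. Each camera call takes 0.05 s, during which the arm holds its last target.

## Working session

There is one attempt and no reset: what is moved stays moved. The work goes in short steps, Python scripts to look and compute and a tool call to move; the robot and the scene stay as the last step left them, time stands still between calls to the robot, and variables do not carry over. Pictures are saved under pics/ and viewed, and the job is handed in when it is done.

Besides the shell and the picture viewer there is one more tool, called after "Call:" as name(argument=value, ...) on one line, values as JSON. send_rows: Moves the arm, as the interface text tells. Its arguments: {"type":"object","properties":{"moves":{"type":"array"},"newtons":{"type":"number"}},"required":["moves"]}

```bash
ls; mkdir -p pics; cat > h.py <<'E'
import numpy as np, cv2
from workcell import manip
def snap(n,fn=None):
    s=manip.get_state(); c=manip.read_camera(n)
    if fn: cv2.imwrite('pics/'+fn,cv2.cvtColor(c['color'],cv2.COLOR_RGB2BGR))
    return s,c
E
python3 - <<'E'
from h import *
print(manip.get_state())
for n in ['scene','top','wrist']:
    s,c=snap(n,n+'0.png'); np.savez(f'{n}0.npz',**c,pos=s['ee_pos'],rot=s['eef_rot'])
    print(n,{k:np.round(v,4).tolist() for k,v in c.items() if k not in('color','depth')}, (c['depth']>0).mean())
E
```

```text
pics
{'clock': 0.0, 'qpos': array([-8.40974413e+01,  1.48588270e+01,  8.80114420e+01,  1.66074100e-03,
        7.72357475e+01, -1.16175503e+01]), 'joint_vel': array([0.08445055, 0.01113254, 0.06789273, 0.00433789, 0.02817761,
       0.10945029]), 'joint_efforts': array([-1.82187672e-03, -4.37309861e+01, -2.84004629e+01,  7.18780747e-02,
        4.12555144e-02, -1.38959649e-04]), 'ee_pos': array([ 0.16556486, -0.52390411,  0.21781924]), 'eef_rot': array([[-9.53613322e-01, -1.62163794e-04,  3.01034227e-01],
       [-3.01034005e-01,  1.84343387e-03, -9.53611624e-01],
       [-4.00295412e-04, -9.99998288e-01, -1.80673992e-03]]), 'force': array([ 0.11528467, -0.36225076,  0.40692322]), 'ft_torque': array([-0.02736465,  0.0139056 , -0.013382  ]), 'finger_gap': 0.09316070643123248}
scene {'intrinsics': [[538.3436, 0.0, 323.8939], [0.0, 538.3436, 241.2683], [0.0, 0.0, 1.0]], 'extrinsics': [[-0.856, -0.5166, -0.0207, 0.4956], [0.3263, -0.5708, 0.7535, -0.1975], [-0.4011, 0.6382, 0.6572, -1.0727], [0.0, 0.0, 0.0, 1.0]]} 0.9959309895833334
top {'intrinsics': [[453.6434, 0.0, 310.4796], [0.0, 453.6434, 234.6411], [0.0, 0.0, 1.0]], 'extrinsics': [[-0.1371, -0.9905, -0.0073, 0.0964], [0.9696, -0.1357, 0.2036, -0.5585], [-0.2026, 0.0208, 0.979, -1.1722], [0.0, 0.0, 0.0, 1.0]]} 0.996044921875
wrist {'intrinsics': [[337.8739, 0.0, 318.1525], [0.0, 337.8739, 238.1486], [0.0, 0.0, 1.0]], 'tool_from_camera': [[0.0007, -0.967, -0.2546, -0.0704], [0.0011, 0.2546, -0.967, -0.1669], [1.0, 0.0004, 0.0012, -0.0001], [0.0, 0.0, 0.0, 1.0]]} 0.9953515625
```

View pics/top0.png

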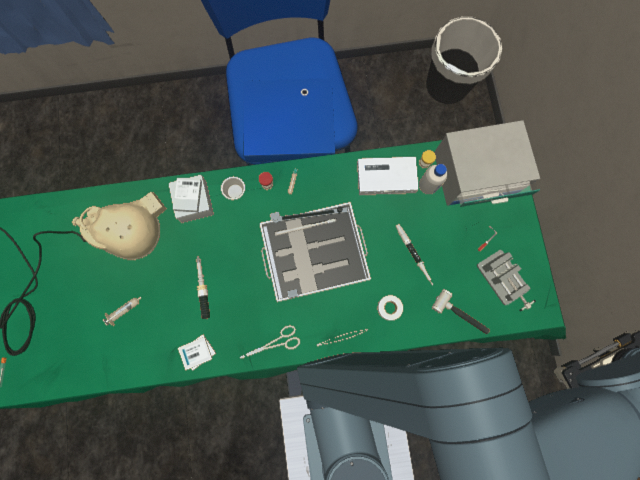

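View pics/scene0.png

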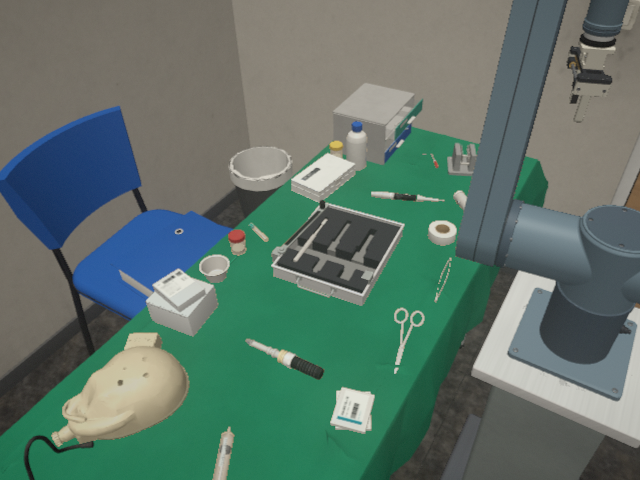

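View pics/wrist0.png

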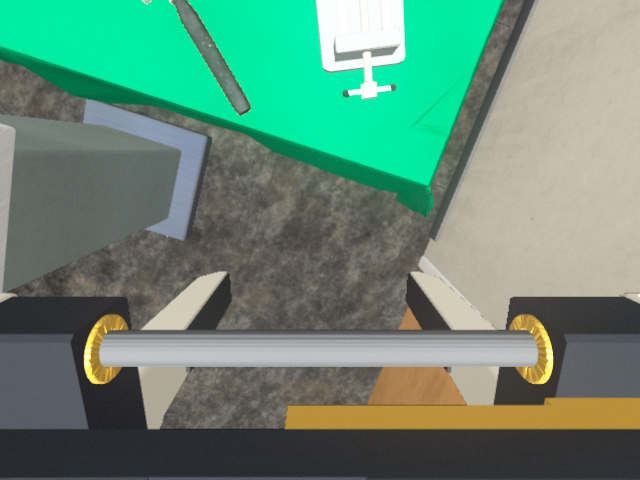

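The top view shows the perforator, tail down, at (203,290). The handpiece is at (413,253), with its tail at about (400,228). The tray is centred at (315,250), with the rail along its far wall. I'll get rough world positions first, then take wrist views.

```bash
cat >> h.py <<'E'
def cam_T(c,s=None):
    # world_from_camera (camera y up, -z fwd)
    if 'extrinsics' in c: return np.linalg.inv(c['extrinsics'])
    T=np.eye(4); T[:3,:3]=s['eef_rot'] if s is not None else c['rot']; T[:3,3]=s['ee_pos'] if s is not None else c['pos']
    return T@c['tool_from_camera']
def ray(c,uv,s=None):
    T=cam_T(c,s);K=c['intrinsics'];u,v=uv
    d=T[:3,:3]@np.array([(u-K[0,2])/K[0,0],-(v-K[1,2])/K[1,1],-1.]); return T[:3,3],d
def onz(c,uv,z,s=None):
    o,d=ray(c,uv,s); return o+d*(z-o[2])/d[2]
def dep(c,uv,s=None):
    o,d=ray(c,uv,s); return o+d*c['depth'][int(round(uv[1])),int(round(uv[0]))]
def proj(c,P,s=None):
    T=np.linalg.inv(cam_T(c,s));K=c['intrinsics'];p=T[:3,:3]@np.asarray(P)+T[:3,3]
    return K[0,0]*p[0]/-p[2]+K[0,2], -K[1,1]*p[1]/-p[2]+K[1,2]
def tri(r1,r2):
    (o1,d1),(o2,d2)=r1,r2; d1=d1/np.linalg.norm(d1);d2=d2/np.linalg.norm(d2)
    A=np.stack([d1,-d2],1);t=np.linalg.lstsq(A,o2-o1,rcond=None)[0]
    p,q=o1+d1*t[0],o2+d2*t[1]; return (p+q)/2,np.linalg.norm(p-q)
E
python3 - <<'E'
from h import *
c=dict(np.load('top0.npz'))
for n,uv in dict(perf_tail=(205,316),perf_tip=(199,258),hp_tail=(399,227),hp_nose=(432,283),trayTL=(262,221),trayTR=(353,205),trayBR=(370,283),trayBL=(276,298),bottle=(440,170),jar=(265,180),cup=(233,188),knob=(351,208),green=(230,300),foam=(310,245)).items(): print(n,np.round(dep(c,uv),3))
im=cv2.cvtColor(c['color'],cv2.COLOR_RGB2BGR)
cv2.imwrite('pics/top0z.png',cv2.resize(im[190:330,180:450],None,fx=2.9,fy=2.9,interpolation=cv2.INTER_CUBIC))
E
```

```text
perf_tail [0.391 0.329 0.028]
perf_tip [0.552 0.333 0.019]
hp_tail [ 0.562 -0.232  0.017]
hp_nose [ 0.395 -0.293  0.017]
trayTL [ 0.638  0.149 -0.003]
trayTR [ 0.647 -0.116  0.002]
trayBR [ 0.42  -0.128 -0.   ]
trayBL [0.412 0.134 0.034]
bottle [ 0.673 -0.337  0.139]
jar [0.74  0.123 0.053]
cup [ 0.747  0.221 -0.   ]
knob [ 0.631 -0.105  0.034]
green [0.427 0.263 0.001]
foam [0.545 0.023 0.021]
```

View pics/top0z.png

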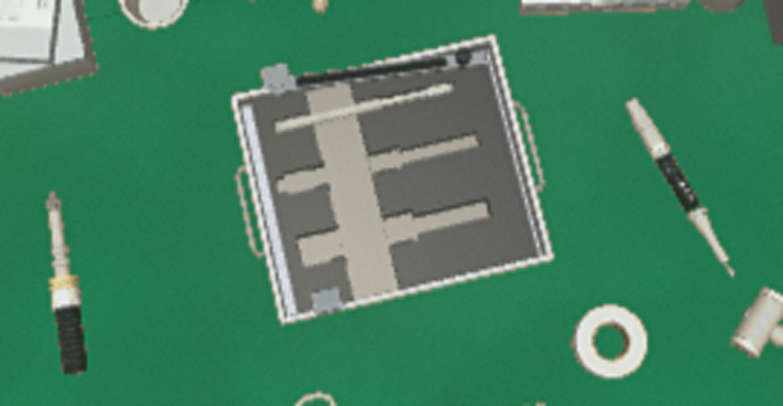

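```bash
cat >> h.py <<'E'
from scipy.spatial.transform import Rotation as R
def down(th,tilt=0):
    # tool y down, jaw axis z at world angle th deg
    z=np.array([np.cos(np.radians(th)),np.sin(np.radians(th)),0]);y=np.array([0,0,-1.]);return np.stack([np.cross(y,z),y,z],1)
def plan(wps,grip,start=None):
    """wps: list of (pos,jaw angle or None,nrows). prints rounded rows"""
    s=manip.get_state();p,Rm=(s['ee_pos'].copy(),s['eef_rot'].copy()) if start is None else start
    p0=p.copy();out=[]
    for pos,th,n in wps:
        Rt=down(th) if th is not None else Rm
        p0=p.copy();rv=R.from_matrix(Rm.T@Rt).as_rotvec(degrees=True);R0=Rm.copy()
        for i in range(1,n+1):
            tp=p0+(np.asarray(pos)-p0)*i/n; tR=R0@R.from_rotvec(rv*i/n,degrees=True).as_matrix()
            d=np.round(Rm.T@(tp-p)*1000,0 if i<n else 1); w=np.round(R.from_matrix(Rm.T@tR).as_rotvec(degrees=True),1)
            out.append([*d.tolist(),*w.tolist(),grip]); p=p+Rm@d/1000; Rm=Rm@R.from_rotvec(w,degrees=True).as_matrix()
            if max(abs(d))>62.5 or max(abs(w))>10.7: print('TOO BIG')
    for k in range(0,len(out),5): print('['+','.join(str([int(v) if v==int(v) else v for v in r]).replace(' ','') for r in out[k:k+5])+']')
    print('end',np.round(p,4)); return p,Rm
E
python3 - <<'E'
from h import *
s=manip.get_state()
print(np.degrees(np.arctan2(s['eef_rot'][1,2],s['eef_rot'][0,2])))
plan([([.45,-.12,.25],-90,10)],93)
E
```

```text
-72.47887485242782
[[-39,-3,-30,0,1.8,0,93],[-39,-3,-31,0,1.7,0,93],[-37,-3,-32,0,1.8,0,93],[-36,-4,-34,0,1.7,0,93],[-36,-3,-34,0,1.8,0,93]]
[[-34,-3,-36,0,1.7,0,93],[-33,-3,-37,0.1,1.8,0,93],[-32,-3,-37,0,1.7,0,93],[-31,-3,-39,0,1.8,0,93],[-29.6,-3.7,-39.5,0,1.7,0,93]]
end [ 0.45 -0.12  0.25]
```

Call:
send_rows(moves=[[[-39,-3,-30,0,1.8,0,93],[-39,-3,-31,0,1.7,0,93],[-37,-3,-32,0,1.8,0,93],[-36,-4,-34,0,1.7,0,93],[-36,-3,-34,0,1.8,0,93]]])

```text
clock: 0.78
ee_pos: [0.3088, -0.3214, 0.2347]
eef_rot: [[-0.989, 0.0, 0.15], [-0.15, 0.0, -0.989], [-0.0, -1.0, -0.0]]
force: [0.9, 0.1, -0.3]
finger_gap: 0.0931
```

Call:
send_rows(moves=[[[-34,-3,-36,0,1.7,0,93],[-33,-3,-37,0.1,1.8,0,93],[-32,-3,-37,0,1.7,0,93],[-31,-3,-39,0,1.8,0,93],[-29.6,-3.7,-39.5,0,1.7,0,93]]])

```text
clock: 1.4
ee_pos: [0.4506, -0.1188, 0.2501]
eef_rot: [[-1.0, 0.0, -0.001], [0.001, -0.002, -1.0], [-0.0, -1.0, 0.002]]
force: [0.7, 0.0, 0.6]
finger_gap: 0.093
```

```bash
python3 - <<'E'
from h import *
s=manip.get_state();print(s['ee_pos'],s['joint_vel'].max())
s,c=snap('wrist','w1.png');print(s['ee_pos'],s['clock'])
np.savez('w1.npz',**c,pos=s['ee_pos'],rot=s['eef_rot'])
print(manip.get_state()['ee_pos'])
E
```

```text
[ 0.4506158  -0.11883938  0.25014149] 63.75843001897612
[ 0.4506158  -0.11883938  0.25014149] 1.4
[ 0.45328427 -0.11432917  0.25064365]
```

View pics/w1.png

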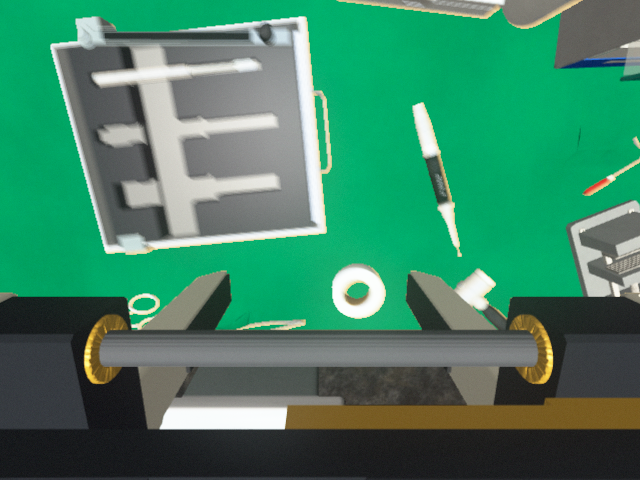

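The wrist view shows the tray at upper left and the handpiece from (420,105) to (460,255). The arm was still settling when it was taken, so I'll retake it.

```bash
python3 - <<'E'
from h import *
for i in range(4):
    s,c=snap('wrist','w1b.png');print(s['ee_pos'],s['clock'],abs(s['joint_vel']).max())
np.savez('w1.npz',**c,pos=s['ee_pos'],rot=s['eef_rot'])
plan([([.45,.08,.25],-90,4)],93)
E
```

```text
[ 0.45328427 -0.11432917  0.25064365] 1.45 11.77890525020857
[ 0.45184793 -0.11672688  0.25033436] 1.5 5.70106423397785
[ 0.45072075 -0.11851383  0.25006011] 1.55 3.2914311646153167
[ 0.45004084 -0.11968277  0.24986156] 1.6 2.3930440462434563
[[0,0,-50,0,0,0,93],[0,0,-50,-0.1,0,0,93],[0,0,-50,0,0.1,0,93],[-0.6,-0.4,-50.5,0,0,0,93]]
end [0.45 0.08 0.25]
```

Call:
send_rows(moves=[[[0,0,-60,0,0,0,93],[0,0,-60,0,0,0,93],[0,0,-60,0,0,0,93],[0,0,-20,0,0,0,93],[0,0,0,0,0,0,93]]])

```text
clock: 2.28
ee_pos: [0.4496, 0.0794, 0.2497]
eef_rot: [[-1.0, -0.0, 0.001], [-0.001, -0.002, -1.0], [0.0, -1.0, 0.002]]
force: [0.7, -0.5, -0.2]
finger_gap: 0.0929
```

```bash
python3 - <<'E'
from h import *
for i in range(3):
    s,c=snap('wrist','w2.png');print(s['ee_pos'],s['clock'],abs(s['joint_vel']).max())
np.savez('w2.npz',**c,pos=s['ee_pos'],rot=s['eef_rot'])
E
```

```text
[0.44961751 0.0794115  0.24968309] 2.275 2.248606298017451
[0.44980084 0.07856595 0.24966118] 2.325 1.4342471958986431
[0.4499477  0.07814438 0.24969438] 2.375 0.7910831688227062
```

View pics/w2.png

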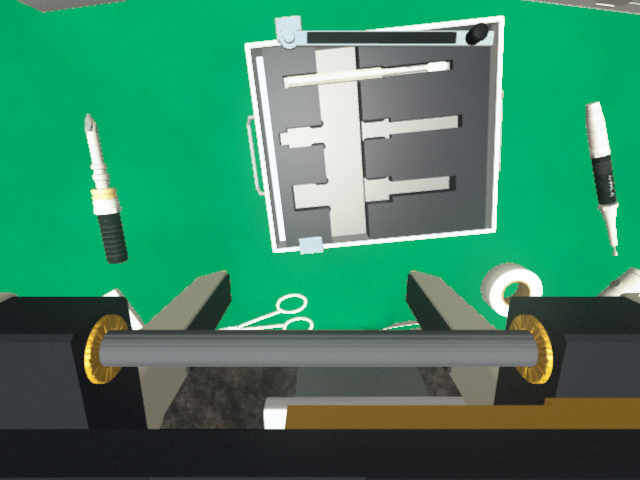

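View pics/w1b.png

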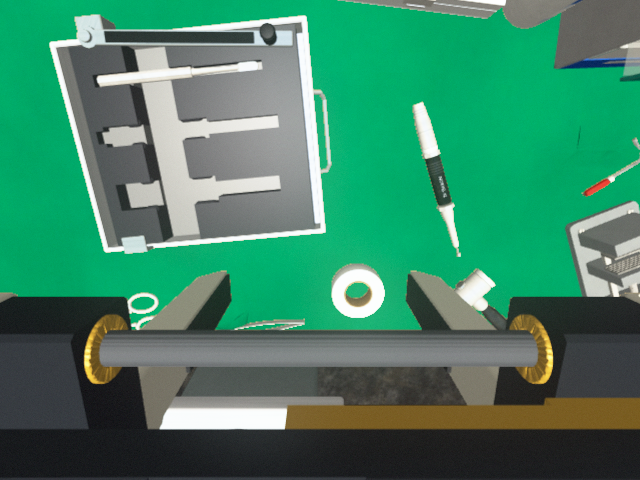

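```bash
python3 - <<'E'
from h import *
c=dict(np.load('w2.npz'));im=cv2.cvtColor(c['color'],cv2.COLOR_RGB2BGR)
cv2.imwrite('pics/w2z.png',cv2.resize(im[100:215,270:470],None,fx=4,fy=4,interpolation=cv2.INTER_CUBIC))
cv2.imwrite('pics/w2p.png',cv2.resize(im[100:275,50:170],None,fx=3.4,fy=3.4,interpolation=cv2.INTER_CUBIC))
T=cam_T(c);print(T[:3,3])
for n,uv in dict(TL=(247,45),TR=(503,18),BR=(495,231),BL=(274,251),foam=(390,155),trench=(345,150),perffloor=(310,200),perfslot=(430,186),hpfloor=(300,138),ptail=(115,255),hptail=(595,110),hpmid=(603,180),floor=(265,120)).items(): print(n,np.round(dep(c,uv),4))
E
```

```text
[0.52037232 0.07847643 0.41658816]
TL [0.6216 0.1495 0.0384]
TR [ 0.6454 -0.105   0.038 ]
BR [ 0.4285 -0.1259  0.0375]
BL [0.4048 0.1301 0.0373]
foam [ 0.5139 -0.0009  0.0338]
trench [0.5192 0.0466 0.0068]
perffloor [0.4617 0.0879 0.0161]
perfslot [ 0.478  -0.0537  0.0158]
hpfloor [0.5323 0.0983 0.0243]
ptail [0.3963 0.325  0.0248]
hptail [ 0.5619 -0.2305  0.0164]
hpmid [ 0.4847 -0.2563  0.0159]
floor [0.5527 0.1392 0.0059]
```

View pics/w2z.png

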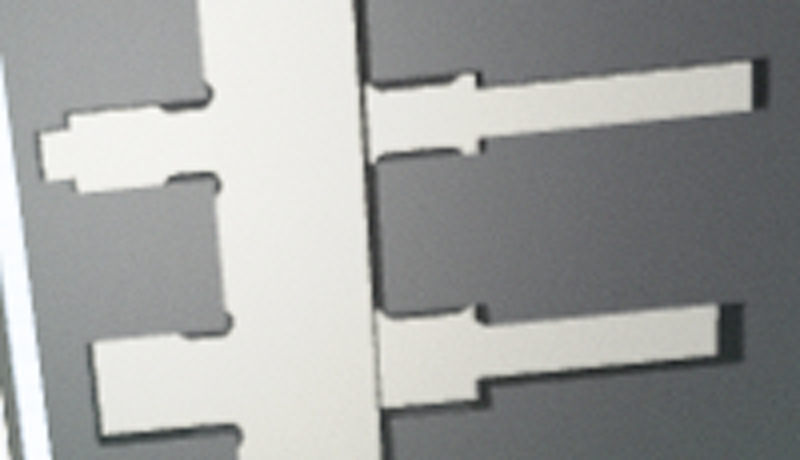

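View pics/w2p.png

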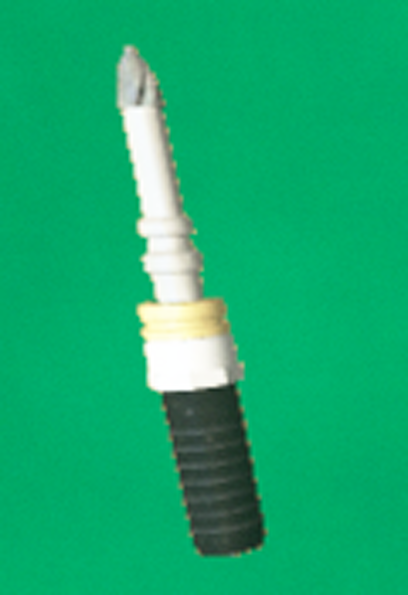

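```bash
cat >> h.py <<'E'
def tray_axes(o=(0.5242,0.0222),yaw=5.25):
    a=np.radians(yaw);return np.array([*o,0.]),np.array([np.cos(a),np.sin(a),0]),np.array([-np.sin(a),np.cos(a),0])
def hmap(c):
    K=c['intrinsics'];T=cam_T(c);v,u=np.mgrid[:480,:640];d=np.stack([(u-K[0,2])/K[0,0],-(v-K[1,2])/K[1,1],-np.ones_like(u,float)],-1)*c['depth'][...,None]
    return (d@T[:3,:3].T+T[:3,3]).astype(np.float32)
def scan(c,img,frame,a,b,z,n=None):
    """sample img along tray line a->b (mm) at height z mm"""
    o,x,y=frame;L=np.hypot(b[0]-a[0],b[1]-a[1]);n=n or int(L*10)+1
    t=np.linspace(0,1,n);P=[o+x*(a[0]+(b[0]-a[0])*k)/1e3+y*(a[1]+(b[1]-a[1])*k)/1e3+[0,0,z/1e3] for k in t]
    uv=np.array([proj(c,p) for p in P],np.float32)
    return t*L,cv2.remap(img,uv[:,0].reshape(1,-1),uv[:,1].reshape(1,-1),cv2.INTER_LINEAR)[0]
def cross(t,v,th):
    i=np.where(np.diff(np.sign(v-th))!=0)[0];return [round(float(t[k]+(th-v[k])/(v[k+1]-v[k])*(t[1]-t[0])),2) for k in i]
E
python3 - <<'E'
from h import *
F=tray_axes()
for n in ['w1','w2']:
    c=dict(np.load(n+'.npz'));H=hmap(c)[...,2]*1000
    print(n,'foam top z',[round(float(np.median(scan(c,H,F,(x,-20),(x,-60),34)[1])),1) for x in (-20,-70)])
    for y in (85,75,60,0,-12,-35,-55,-75):
        t,v=scan(c,H,F,(-100,y),(40,y),34);print(y,[round(k-100,1) for k in cross(t,v,30)])
    for x in range(-70,40,5):
        t,v=scan(c,H,F,(x,-115),(x,112),34);print('x',x,[round(k-115,1) for k in cross(t,v,30)])
E
```

```text
w1 foam top z [35.0, 34.7]
85 [-64.1, -35.5, 6.3, 25.6]
75 [-64.4, -34.9, 5.1, 25.9]
60 [-63.2, -36.2, 6.9, 12.8, 14.8, 24.7]
0 [-62.5, -37.0, 7.6, 8.4, 10.5, 23.8]
-12 [-62.5, -36.9, 7.7, 24.2]
-35 [-57.8, -41.4, 9.9, 22.3]
-55 [-57.8, -40.9, 10.2, 22.4]
-75 [-57.8, -40.5, 9.5, 12.2, 13.5, 22.5]
x -70 [6.0, 13.1, 14.8, 47.9, 104.1]
x -65 [5.0, 29.6, 31.2, 46.4, 103.9, 107.3, 109.4]
x -60 [-23.4, 86.7, 103.9]
x -55 [-94.8, -89.4, -87.2, -10.7, -8.5, 87.5, 103.8, 105.8, 108.0]
x -50 [-94.3, 3.3, 5.5, 87.2, 104.8]
x -45 [-94.8, 87.0, 104.8, 111.9]
x -40 [-23.3, -9.9, -7.8, 11.9, 13.3, 87.0, 104.6]
x -35 [-22.8, -20.1, 4.1, 46.7, 61.5, 67.1, 73.8, 78.5, 104.5]
x -30 [5.4, 47.8, 104.3]
x -25 [5.6, 10.0, 12.1, 47.7, 104.2]
x -20 [5.8, 48.0, 104.0]
x -15 [5.9, 47.8, 104.1]
x -10 [6.1, 48.0, 104.8]
x -5 [6.2, 47.5, 104.7]
x 0 [6.4, 47.7, 104.5]
x 5 [5.4, 46.1, 104.4, 111.8]
x 10 [-97.8, -92.9, -92.6, -92.6, -92.2, -92.2, -87.0, -80.7, -76.4, -69.2, -64.2, -57.2, -53.2, -46.5, -42.5, -34.1, -30.3, -28.3, -26.5, -1.2, 0.9, 34.1, 36.0, 54.0, 56.0, 93.1, 104.7]
x 15 [-99.6, 81.4, 83.6, 94.6, 10
[... 596 characters left out ...]
04.0]
x -50 [-93.0, 49.4, 50.4, 89.1, 103.4]
x -45 [-92.9, -83.4, -81.3, 89.5, 103.9]
x -40 [-22.0, 89.2, 103.3]
x -35 [5.8, 49.2, 66.8, 70.3, 78.8, 81.5, 103.8]
x -30 [6.3, 49.9, 103.3]
x -25 [6.4, 50.6, 103.7]
x -20 [6.4, 50.2, 103.2]
x -15 [6.3, 25.6, 27.7, 49.8, 103.6]
x -10 [6.3, 50.4, 104.1]
x -5 [6.4, 50.0, 103.4]
x 0 [6.4, 33.3, 35.3, 42.8, 43.9, 50.6, 104.0]
x 5 [6.2, 48.7, 66.6, 67.3, 77.6, 79.0, 103.3]
x 10 [-98.5, -92.1, -88.3, -80.0, -77.7, -69.6, -66.9, -58.7, -56.2, -47.8, -45.6, -36.2, -34.7, 78.4, 81.7, 96.3, 103.8]
x 15 [-98.4, 27.9, 29.8, 96.7, 103.8]
x 20 [-98.6, 96.5, 103.6]
x 25 [-23.2, -16.4, 4.7, 49.6, 62.9, 88.1, 104.1]
x 30 [6.4, 49.3, 103.4]
x 35 [6.5, 50.7, 103.8]
```

```bash
python3 - <<'E'
from h import *
c=dict(np.load('w2.npz'));Ti=np.linalg.inv(c['tool_from_camera']);K=c['intrinsics']
im=cv2.cvtColor(c['color'],cv2.COLOR_RGB2BGR);s=4
z=cv2.resize(im[225:345,210:430],None,fx=3.6,fy=3.6,interpolation=cv2.INTER_CUBIC)
for x in (-7.5,7.5):
  for zz in (-64,-46.5,46.5,64):
    p=Ti@np.array([x/1e3,0,zz/1e3,1]);u=K[0,0]*p[0]/-p[2]+K[0,2];v=-K[1,1]*p[1]/-p[2]+K[1,2];print(x,zz,round(u,1),round(v,1))
    cv2.circle(z,(int((u-210+.5)*3.6),int((v-225+.5)*3.6)),3,(0,0,255),-1)
cv2.imwrite('pics/tips.png',z)
c=dict(np.load('top0.npz'));H=hmap(c)[...,2]*1000;F=tray_axes()
for y in (75,-55):
        t,v=scan(c,H,F,(-100,y),(40,y),34);print(y,[round(k-100,1) for k in cross(t,v,30)])
for x in (-55,-50,-45,15,18):
        t,v=scan(c,H,F,(x,-115),(x,112),34);print('x',x,[round(k-115,1) for k in cross(t,v,30)])
G=cv2.cvtColor(c['color'],cv2.COLOR_RGB2GRAY).astype(np.float32)
for x in (-25,-20,-15,-10,-5,0):
        t,v=scan(c,G,F,(x,-15),(x,65),20);print('x',x,[round(k-15,1) for k in cross(t,v,120)])
E
```

```text
-7.5 -64 196.9 273.0
-7.5 -46.5 230.2 273.0
-7.5 46.5 407.3 272.9
-7.5 64 440.6 272.9
7.5 -64 199.4 299.2
7.5 -46.5 232.0 299.2
7.5 46.5 405.4 299.2
7.5 64 438.1 299.2
75 [-82.4, -81.8, -64.7, -33.7, 5.2, 26.8]
-55 [-57.5, -40.1, 4.8, 6.5, 10.0, 23.9]
x -55 [-92.2, 91.1, 103.2]
x -50 [-93.1, 92.6, 105.2]
x -45 [-91.9, -50.2, -44.8, -27.6, -22.3, 91.9, 101.8]
x 15 [-97.9, -81.8, -77.4, 98.9, 104.8]
x 18 [-98.2, -82.7, -77.0, 99.2, 103.9]
x -25 [7.8, 53.2]
x -20 [8.4, 52.8]
x -15 [7.6, 52.7]
x -10 [7.7, 53.5]
x -5 [8.1, 52.8]
x 0 [7.6, 7.6, 52.6]
```

View pics/tips.png

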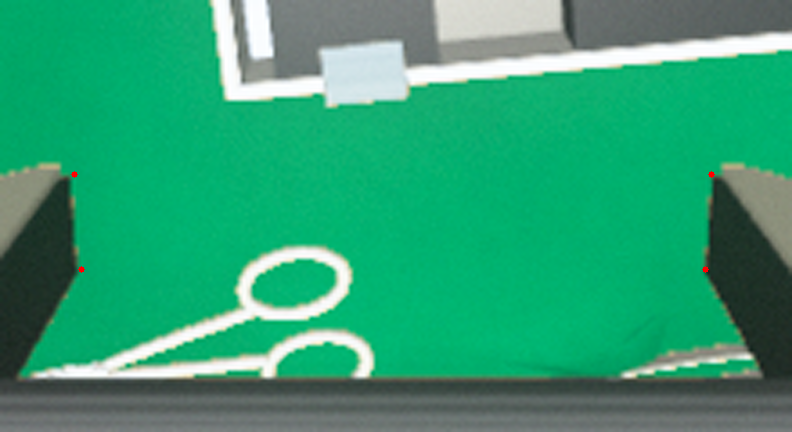

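```bash
cat >> h.py <<'E'
def tool_axis(c,roi,zlo,sl):
    """roi u0,u1,v0,v1; returns points above zlo, axis fit"""
    H=hmap(c);u0,u1,v0,v1=roi;h=H[v0:v1,u0:u1].reshape(-1,3);col=c['color'][v0:v1,u0:u1].reshape(-1,3).astype(int)
    green=(col[:,1]>col[:,0]+40)&(col[:,1]>col[:,2]+30)
    return h[(h[:,2]>zlo)&~green&(h[:,2]<.04)]
E
python3 - <<'E'
from h import *
for n,w,roi,zl in (('perf','w2',(60,150,105,270),.017),('hp','w1',(395,480,95,262),.0115)):
    c=dict(np.load(w+'.npz'));P=tool_axis(c,roi,zl,0)
    m=P[:,:2].mean(0);U,S,V=np.linalg.svd(P[:,:2]-m,full_matrices=False);d=V[0]
    t=(P[:,:2]-m)@d;w_=(P[:,:2]-m)@np.array([-d[1],d[0]])
    print(n,len(P),m,d,'ang',np.degrees(np.arctan2(d[1],d[0])),t.min(),t.max())
    for a in np.arange(t.min(),t.max(),.01):
        k=(t>=a)&(t<a+.01)
        if k.sum()>3: print(round((a+.005)*1e3),np.round([w_[k].min()*1e3,w_[k].max()*1e3,np.percentile(P[k,2],90)*1e3],1),np.round(m+d*(a+.005),3))
print(manip.get_state()['qpos'])
E
```

```text
perf 2269 [0.45956692 0.32836768] [-0.99817044 -0.06046338] ang -176.53358 -0.09696551 0.07376702
-92 [-5.4  5.1 20.6] [0.551 0.334]
-82 [-6.7  5.1 21.5] [0.541 0.333]
-72 [-7.   3.9 21. ] [0.531 0.333]
-62 [-6.1  4.6 21.2] [0.521 0.332]
-52 [-6.6  4.3 21.5] [0.511 0.332]
-42 [-9.1  5.8 22.7] [0.501 0.331]
-32 [-9.7  6.3 23.4] [0.491 0.33 ]
-22 [-9.   4.3 22.3] [0.481 0.33 ]
-12 [-13.7  10.2  27.7] [0.472 0.329]
-2 [-14.2  10.3  28.3] [0.462 0.328]
8 [-16.9  10.8  28.7] [0.452 0.328]
18 [-13.6   8.4  26.7] [0.442 0.327]
28 [-13.    8.6  26.7] [0.432 0.327]
38 [-13.8   8.5  26.8] [0.422 0.326]
48 [-13.6   7.6  26.8] [0.412 0.325]
58 [-13.5   8.2  26.8] [0.402 0.325]
68 [-14.2   7.8  26.8] [0.392 0.324]
hp 1861 [ 0.49847063 -0.25568628] [-0.9367711 -0.3499427] ang -159.51617 -0.07561212 0.11526613
-71 [-5.4  8.1 16.9] [ 0.565 -0.231]
-61 [-6.   8.7 18. ] [ 0.555 -0.234]
-51 [-6.8  9.4 18.7] [ 0.546 -0.238]
-41 [-7.1  9.7 19. ] [ 0.537 -0.241]
-31 [-7.5  9.9 19.2] [ 0.527 -0.245]
-21 [-7.9  9.9 19.5] [ 0.518 -0.248]
-11 [-7.3 10.6 19.2] [ 0.508 -0.252]
-1 [-7.4 10.1 18.8] [ 0.499 -0.255]
9 [-7.   7.3 18.8] [ 0.49  -0.259]
19 [-6.9  7.5 18.9] [ 0.48  -0.262]
29 [-7.3  7.3 18.9] [ 0.471 -0.266]
39 [-7.2  9.6 18.7] [ 0.462 -0.269]
49 [-7.9 10.7 19.1] [ 0.452 -0.273]
59 [-5.7  7.5 16.8] [ 0.443 -0.276]
69 [-3.7  5.1 15.3] [ 0.433 -0.28 ]
79 [-2.8  5.1 14.6] [ 0.424 -0.283]
89 [-2.6  4.6 14. ] [ 0.415 -0.287]
99 [-2.4  4.1 14. ] [ 0.405 -0.29 ]
109 [ 0.3  2.9 12.7] [ 0.396 -0.294]
[-4.10211423  3.86239953 96.8515562  -0.13718526 79.27807099 86.0151798 ]
```

```bash
python3 - <<'E'
from h import *
c=dict(np.load('w2.npz'))
for z in (.0135,):
  a,b=onz(c,(117.6,263.2),z),onz(c,(88.2,113.2),z);print(a,b,np.linalg.norm(a-b))
plan([([.385,.328,.17],-86.5,5)],60)
E
```

```text
[0.3819015  0.33053522 0.0135    ] [0.55967501 0.33637029 0.0135    ] 0.1778692423956364
[[13,16,-50,0,-0.7,0,60],[13,16,-50,-0.1,-0.7,0,60],[11,16,-51,0,-0.8,0,60],[12,15,-50,0,-0.7,0,60],[10.1,16.4,-50.6,0,-0.7,0,60]]
end [0.385 0.328 0.17 ]
```

Call:
send_rows(moves=[[[16,20,-62,0,-0.9,0,60],[16,20,-62,0,-0.9,0,60],[16,20,-62,0,-0.9,0,60],[12,20,-62,0,-0.9,0,60],[0,0,-4,0,0,0,60]]])

```text
clock: 3.05
ee_pos: [0.3867, 0.3151, 0.173]
eef_rot: [[-0.998, -0.003, 0.066], [-0.066, -0.003, -0.998], [0.003, -1.0, 0.003]]
force: [-0.4, -1.1, 0.1]
finger_gap: 0.06
```

```bash
python3 - <<'E'
from h import *
for i in range(4):
    s,c=snap('wrist','w3.png');print(s['ee_pos'],s['clock'],abs(s['joint_vel']).max())
np.savez('w3.npz',**c,pos=s['ee_pos'],rot=s['eef_rot'])
E
```

```text
[0.38667669 0.31510428 0.17298143] 3.05 3.0540093349637796
[0.38786444 0.31413733 0.17381997] 3.1 3.0183111356521293
[0.38871375 0.3131713  0.17444914] 3.15 2.028969277325873
[0.38916973 0.31259363 0.17480721] 3.2 1.2295864881703233
```

View pics/w3.png

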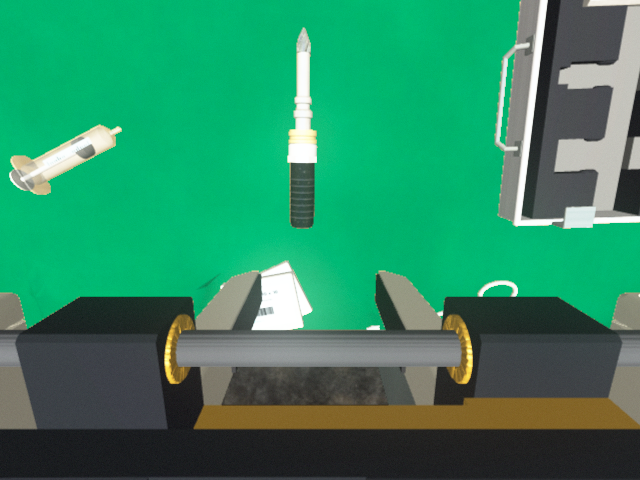

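The perforator is now seen from above: tip at (304,28), tail end at (302,228), sleeve sides at about 289 and 316.

```bash
python3 - <<'E'
from h import *
c=dict(np.load('w3.npz'))
col=c['color'].astype(int);nong=~((col[...,1]>col[...,0]+40)&(col[...,1]>col[...,2]+30))
for v in (60,80,135,145,160,175,190,205,220,226,230):
    u=np.where(nong[v,270:340])[0]+270
    if len(u): print(v,u.min(),u.max(),np.round(onz(c,((u.min()+u.max())/2,v),.0135),4),'w',round(1e3*np.linalg.norm(onz(c,(u.min()-.5,v),.0135)-onz(c,(u.max()+.5,v),.0135)),1))
vs=np.where(nong[10:240,303])[0]+10;print(vs.min(),vs.max())
a,b=onz(c,(304,vs.min()-.5),.0135),onz(c,(302,vs.max()+.5),.0135)
print(a,b,np.linalg.norm(a-b),onz(c,(302,vs.max()+.5),.02),'h',[dep(c,(302,v))[2] for v in (160,180,200,220)])
a,b=onz(c,(304,vs.min()-.5),.0135),onz(c,(302,vs.max()+.5),.0)
print(onz(c,(302,vs.max()+.5),.0))
E
```

```text
60 297 309 [0.5345 0.335  0.0135] w 11.5
80 297 309 [0.5183 0.3342 0.0135] w 11.6
135 289 316 [0.4713 0.3323 0.0135] w 26.0
145 289 316 [0.4623 0.3319 0.0135] w 26.2
160 287 316 [0.4486 0.3322 0.0135] w 28.4
175 290 313 [0.4346 0.3315 0.0135] w 23.0
190 290 313 [0.4203 0.3308 0.0135] w 23.2
205 290 313 [0.4057 0.3301 0.0135] w 23.5
220 290 312 [0.3907 0.3298 0.0135] w 22.8
226 293 311 [0.3846 0.3285 0.0135] w 18.9
28 227
[0.56001819 0.33544051 0.0135    ] [0.38311832 0.32846783 0.0135    ] 0.177037232047441 [0.38462784 0.32824804 0.02      ] h [np.float64(0.027034204937354034), np.float64(0.027364128242156893), np.float64(0.02659494858968514), np.float64(0.026266819225950644)]
[0.37998317 0.32892433 0.        ]
```

```bash
python3 - <<'E'
from h import *
print(manip.get_state()['ee_pos'])
p=plan([([.444,.3319,.05],-87.8,3),([.444,.3319,.004],-87.8,2)],60)
E
```

```text
[0.38940417 0.31232356 0.17507438]
[[-19,42,-5,0,0.4,0,60],[-18,41,-6,-0.1,0.5,0,60],[-18.4,42.1,-5.8,0,0.4,-0.1,60],[0,23,0,0,0,0,60],[-0.1,23,0,0,0,0,60]]
end [0.444  0.3319 0.004 ]
```

Call:
send_rows(moves=[[[-19,42,-5,0,0.4,0,60],[-18,41,-6,0,0.5,0,60],[-18,42,-6,0,0.4,0,60],[0,20,0,0,0,0,60],[0,10,0,0,0,0,60]]])

```text
clock: 3.88
ee_pos: [0.443, 0.3316, 0.0189]
eef_rot: [[-0.999, -0.001, 0.037], [-0.037, -0.003, -0.999], [0.001, -1.0, 0.003]]
force: [-0.6, 0.7, -0.1]
finger_gap: 0.0599
```

```bash
python3 - <<'E'
from h import *
s=manip.get_state();print(s['ee_pos'],s['eef_rot'],s['force'],s['joint_vel'])
p=plan([([.444,.3319,.004],-87.8,1)],60)
E
```

```text
[0.44304952 0.3315881  0.01885959] [[-9.99301822e-01 -8.32516108e-04  3.73520393e-02]
 [-3.73498240e-02 -2.53418390e-03 -9.99299039e-01]
 [ 9.26589483e-04 -9.99996442e-01  2.50132026e-03]] [-0.58291334  0.67258581 -0.05948093] [ 0.7892253   5.0914938   2.75990515  0.1461796  -9.75608182  0.19449829]
[[-1,14.9,-0.3,-0.1,-0.1,0.1,60]]
end [0.444  0.3319 0.004 ]
```

Call:
send_rows(moves=[[[-1,15,0,0,0,0,60],[0,0,0,0,0,0,40],[0,0,0,0,0,0,20],[0,0,0,0,0,0,20],[0,0,0,0,0,0,20]]], newtons=45)

```text
clock: 4.5
ee_pos: [0.4434, 0.3336, 0.0053]
eef_rot: [[-0.999, 0.001, 0.041], [-0.041, -0.002, -0.999], [-0.001, -1.0, 0.002]]
force: [-0.5, -2.4, 3.4]
finger_gap: 0.0268
```

Gripped at 26.8 mm. J6 = J1 − jaw angle, so placing from this grasp would put J6 at about 180°, beyond its range. I'll release and regrip with the hand turned by 180°.

Call:
send_rows(moves=[[[0,0,0,0,0,0,60],[0,0,0,0,0,0,60],[0,-20,0,0,0,0,60],[0,-25,0,0,0,0,60],[0,0,0,0,-10.6,0,60]]])

```text
clock: 5.12
ee_pos: [0.4445, 0.3346, 0.0515]
eef_rot: [[-0.974, 0.004, 0.228], [-0.228, 0.0, -0.974], [-0.004, -1.0, 0.001]]
force: [0.3, 0.3, -0.1]
finger_gap: 0.06
```

Call:
send_rows(moves=[[[0,0,0,0,-10.6,0,60],[0,0,0,0,-10.6,0,60],[0,0,0,0,-10.6,0,60],[0,0,0,0,-10.6,0,60],[0,0,0,0,-10.6,0,60]]])

```text
clock: 5.75
ee_pos: [0.443, 0.3339, 0.0495]
eef_rot: [[-0.402, -0.0, 0.915], [-0.915, -0.002, -0.402], [0.002, -1.0, 0.001]]
force: [0.4, 0.4, 0.3]
finger_gap: 0.06
```

Call:
send_rows(moves=[[[0,0,0,0,-10.6,0,60],[0,0,0,0,-10.6,0,60],[0,0,0,0,-10.6,0,60],[0,0,0,0,-10.6,0,60],[0,0,0,0,-10.6,0,60]]])

```text
clock: 6.38
ee_pos: [0.443, 0.3339, 0.0494]
eef_rot: [[0.489, -0.0, 0.872], [-0.872, -0.002, 0.489], [0.001, -1.0, -0.001]]
force: [-0.0, 0.5, 1.3]
finger_gap: 0.0598
```

Call:
send_rows(moves=[[[0,0,0,0,-10.6,0,60],[0,0,0,0,-10.6,0,60],[0,0,0,0,-10.6,0,60],[0,0,0,0,-10.6,0,60],[0,0,0,0,-10.4,0,60]]])

```text
clock: 7.0
ee_pos: [0.443, 0.3339, 0.0495]
eef_rot: [[0.99, -0.0, 0.138], [-0.138, -0.002, 0.99], [0.0, -1.0, -0.002]]
force: [-0.9, -0.6, -0.1]
finger_gap: 0.0599
```

```bash
python3 - <<'E'
from h import *
for i in range(3):
    s,c=snap('wrist','w4.png');print(s['ee_pos'],s['clock'],abs(s['joint_vel']).max())
np.savez('w4.npz',**c,pos=s['ee_pos'],rot=s['eef_rot']);print(s['qpos'],np.degrees(np.arctan2(s['eef_rot'][1,2],s['eef_rot'][0,2])))
E
```

```text
[0.44300065 0.33385717 0.0494596 ] 7.0 82.48625403018265
[0.44301367 0.33384701 0.04947357] 7.05 17.198393393319378
[0.44301936 0.33384678 0.04946998] 7.1 8.75662941460419
[ 25.5383884   25.01343555  99.27117788  -0.10651274  55.76042534
 -56.20122803] 81.79957107024025
```

View pics/w4.png

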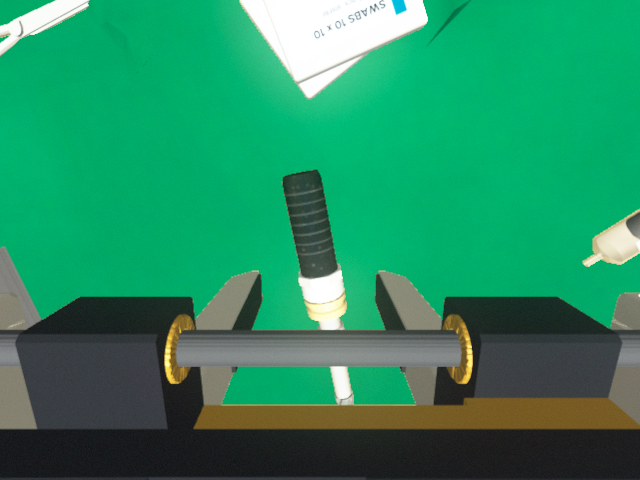

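Call:
send_rows(moves=[[[0,0,0,0,-10.4,0,60],[0,20,0,0,0,0,60],[0,25,0,0,0,0,60],[0,0,0,0,0,0,40],[0,0,0,0,0,0,20]]])

```text
clock: 7.78
ee_pos: [0.4435, 0.3339, 0.0052]
eef_rot: [[0.999, 0.001, -0.035], [0.035, -0.001, 0.999], [0.001, -1.0, -0.001]]
force: [-0.7, 0.6, -0.0]
finger_gap: 0.0443
```

Call:
send_rows(moves=[[[0,0,0,0,0,0,20],[0,0,0,0,0,0,20],[0,0,0,0,0,0,20],[0,-15,0,0,0,0,20],[0,-20,0,0,0,0,20]]])

```text
clock: 8.4
ee_pos: [0.4423, 0.3334, 0.0398]
eef_rot: [[0.999, -0.002, -0.037], [0.037, -0.003, 0.999], [-0.002, -1.0, -0.003]]
force: [0.3, -0.0, -2.9]
finger_gap: 0.0267
```

```bash
python3 - <<'E'
from h import *
s=manip.get_state();print(s['ee_pos'],s['qpos'],np.degrees(np.arctan2(s['eef_rot'][1,2],s['eef_rot'][0,2])))
F=tray_axes();o,x,y=F
home=lambda X,Y:o+x*X/1e3+y*Y/1e3
t=home(-49.6,31-2.2);print(t)
P=plan([([.47,.29,.12],82,3),([t[0],t[1]+.0,.12],5.25,8),([t[0],t[1],.12],5.25,1),([t[0],t[1],.09],5.25,3)],20)
E
```

```text
[0.44230586 0.33335968 0.03979724] [ 25.52747687  25.74392897  99.76972478  -0.11342464  54.64768418
 -66.52106377] 92.11444332084525
[0.47217283 0.0463407  0.        ]
[[9,-27,-15,0.1,3.4,0,20],[9,-26,-14,0,3.3,-0.1,20],[10.5,-27.2,-13.8,0.1,3.4,0,20],[5,0,-30,0,9.6,0,20],[9,0,-29,0,9.6,0,20]]
[[14,0,-27,0,9.6,0,20],[19,0,-24,0,9.6,0,20],[22,0,-21,0,9.6,0,20],[25,0,-17,0,9.6,0,20],[28,0,-12,0,9.6,0,20]]
[[29.8,-0.1,-7.8,0,9.6,0,20],[0,0,0,0,0,0,20],[0,10,0,0,0,0,20],[0,10,0,0,0,0,20],[0,10,0,0,0,0,20]]
end [0.4722 0.0464 0.09  ]
```

Call:
send_rows(moves=[[[9,-27,-15,0,3.4,0,20],[9,-26,-14,0,3.3,0,20],[11,-27,-14,0,3.4,0,20],[5,0,-30,0,9.6,0,20],[9,0,-29,0,9.6,0,20]]])

```text
clock: 9.02
ee_pos: [0.4717, 0.2287, 0.1207]
eef_rot: [[0.887, 0.001, 0.461], [-0.461, -0.002, 0.887], [0.001, -1.0, -0.001]]
force: [-0.0, -0.4, -2.8]
finger_gap: 0.0268
```

Call:
send_rows(moves=[[[14,0,-27,0,9.6,0,20],[19,0,-24,0,9.6,0,20],[22,0,-21,0,9.6,0,20],[25,0,-17,0,9.6,0,20],[28,0,-12,0,9.6,0,20]]])

```text
clock: 9.65
ee_pos: [0.4728, 0.0764, 0.1205]
eef_rot: [[0.25, -0.0, 0.968], [-0.968, -0.002, 0.25], [0.002, -1.0, -0.001]]
force: [0.6, 1.4, -2.6]
finger_gap: 0.0267
```

Call:
send_rows(moves=[[[30,0,-8,0,9.6,0,20],[0,0,0,0,0,0,20],[0,10,0,0,0,0,20],[0,10,0,0,0,0,20],[0,10,0,0,0,0,20]]])

```text
clock: 10.28
ee_pos: [0.4727, 0.047, 0.089]
eef_rot: [[0.093, -0.001, 0.996], [-0.996, -0.001, 0.093], [0.001, -1.0, -0.001]]
force: [-0.0, -0.8, -2.7]
finger_gap: 0.0267
```

```bash
python3 - <<'E'
from h import *
for i in range(3):
    s,c=snap('wrist','w5.png');print(s['ee_pos'],s['clock'],abs(s['joint_vel']).max())
np.savez('w5.npz',**c,pos=s['ee_pos'],rot=s['eef_rot']);print(s['qpos'],s['force'],s['eef_rot'],np.degrees(np.arctan2(s['eef_rot'][1,2],s['eef_rot'][0,2])))
s,c=snap('scene','s5.png');np.savez('s5.npz',**c)
s,c=snap('top','t5.png');np.savez('t5.npz',**c)
E
```

```text
[0.47273852 0.04703991 0.08903093] 10.275 11.597873213188942
[0.47193145 0.04699956 0.08787125] 10.325 2.505366356821798
[0.47196953 0.04691437 0.08847835] 10.375 1.3218759015756714
[ -7.7580305   14.97736927 108.05129808  -0.11229851  57.13592605
 -12.99164969] [-0.60034379  0.01527734 -3.77364939] [[ 9.22798277e-02 -3.06776183e-03  9.95728388e-01]
 [-9.95732655e-01 -1.24356904e-03  9.22763918e-02]
 [ 9.55175008e-04 -9.99994521e-01 -3.16942697e-03]] 5.294606507899312
```

View pics/w5.png

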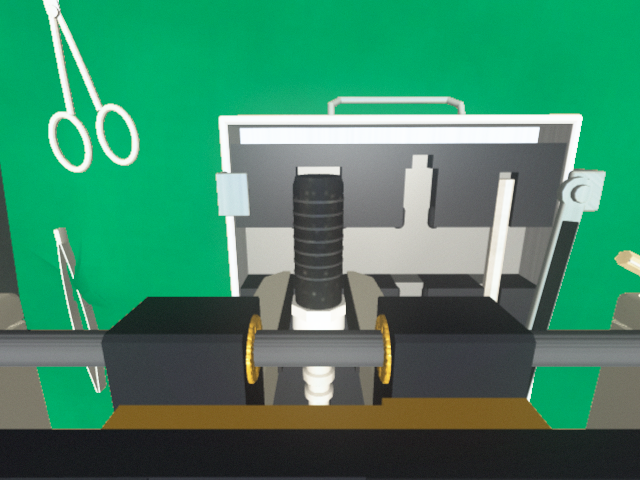

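View pics/s5.png

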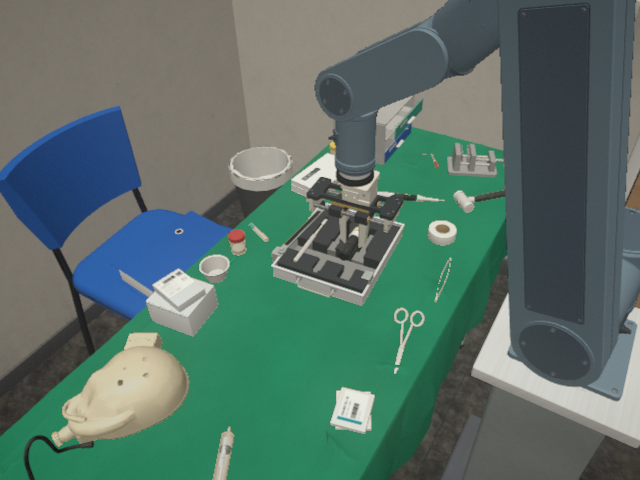

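View pics/t5.png

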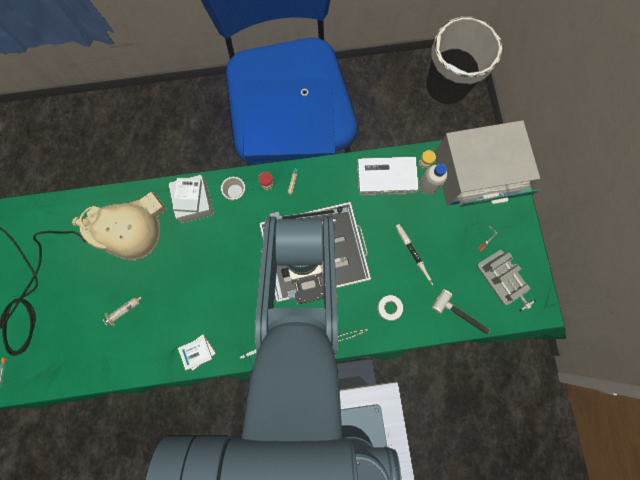

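```bash
python3 - <<'E'
from h import *
c=dict(np.load('w5.npz'));F=tray_axes();o,x,y=F
tr=lambda P:np.round([(P-o)@x*1e3,(P-o)@y*1e3,P[2]*1e3],1)
print('cam',tr(cam_T(c)[:3,3]))
for z in (.085,.097,.11): print('tail',z,tr(onz(c,(319,174.5),z)))
for v in (182,200,230,260,290): 
    row=c['color'][v,270:370].astype(int).sum(1); print(v,dep(c,(319,v))[2].round(4))
H=hmap(c)[...,2]*1000
for X in (-60,-56,-42,-39,8,16,24,-20,0):
    t,v=scan(c,H,F,(X,60),(X,116),34);print(X,[round(k+60,1) for k in cross(t,v,30)],[round(k+60,1) for k in cross(t,v,32.5)])
for Y in (97,94,86,80,70):
    t,v=scan(c,H,F,(-75,Y),(40,Y),34);print(Y,[round(k-75,1) for k in cross(t,v,30)])
# sleeve sides
Hm=hmap(c)
for v in (190,210,230,250,270):
    k=np.where(H[v,270:370]>85)[0]+270; print(v,k.min(),k.max(),tr(onz(c,(k.min()-.5,v),.097)),tr(onz(c,(k.max()+.5,v),.097)), 'top',H[v,317:321].mean().round(1))
for n,uv in dict(TLc=(220,117),TRc=(580,116)).items(): print(n,tr(onz(c,uv,.036)))
E
python3 - <<'E'
import cv2
im=cv2.imread('pics/w5.png');cv2.imwrite('pics/w5z.png',cv2.resize(im[110:240,210:410],None,fx=4,fy=4,interpolation=cv2.INTER_CUBIC))
E
```

```text
cam [-49.6 100.3 255.3]
tail 0.085 [-49.6  88.   85. ]
tail 0.097 [-49.6  88.9  97. ]
tail 0.11 [-49.6  89.8 110. ]
182 0.1087
200 0.1094
230 0.1092
260 0.1096
290 0.1108
-60 [84.5, 84.8, 85.7, 89.5, 103.4, 107.6, 108.6, 114.6] [84.5, 84.9, 85.7, 89.6, 103.3, 107.6, 108.6, 114.8]
-56 [84.5, 89.5, 103.4, 114.6] [84.5, 89.6, 103.3, 114.8]
-42 [84.5, 88.0, 88.9, 89.5, 103.4, 114.6] [84.5, 88.0, 88.9, 89.6, 103.3, 114.8]
-39 [84.5, 89.6, 103.4, 114.7] [84.5, 89.7, 103.3, 114.9]
8 [88.2, 103.4, 114.7] [88.3, 103.3, 114.9]
16 [96.9, 103.4, 114.8] [97.0, 103.3, 115.0]
24 [63.2, 88.1, 103.4, 114.8] [61.2, 61.2, 88.3, 103.3, 114.9]
-20 [103.4, 114.6] [103.3, 114.8]
0 [103.4, 108.2, 109.2, 114.8] [103.3, 108.2, 109.2, 115.0]
97 []
94 [10.0, 21.6]
86 [-64.4, -35.3, 6.1, 25.1]
80 [5.9, 25.3]
70 [5.9, 24.5]
190 293 343 [-61.9  81.7  97. ] [-38.1  81.8  97. ] top 109.0
210 293 343 [-62.1  72.3  97. ] [-37.9  72.3  97. ] top 109.1
230 294 352 [-61.8  62.5  97. ] [-33.4  62.6  97. ] top 109.2
250 294 342 [-62.   52.5  97. ] [-38.   52.5  97. ] top 109.2
270 295 342 [-61.7  42.1  97. ] [-37.9  42.1  97. ] top 145.5
TLc [-110.3  119.2   36. ]
TRc [110.1 119.8  36. ]
```

View pics/w5z.png

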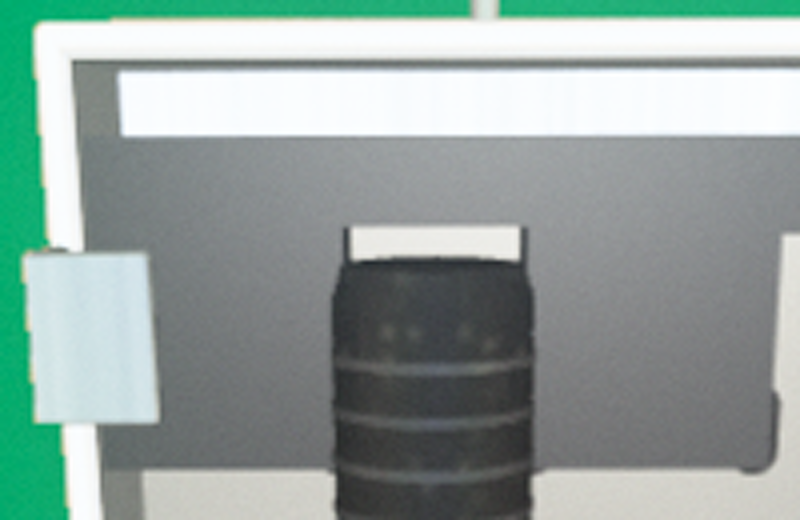

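Call:
send_rows(moves=[[[0,15,0,0,0,0,20],[0,15,0,0,0,0,20],[0,13,0,0,0,0,20],[0,2,0,0,0,0,20],[0,0,0,0,0,0,20]]])

```text
clock: 11.15
ee_pos: [0.4735, 0.0461, 0.0453]
eef_rot: [[0.091, 0.0, 0.996], [-0.996, -0.002, 0.091], [0.002, -1.0, 0.0]]
force: [-0.1, 0.9, -3.0]
finger_gap: 0.0264
```

Call:
send_rows(moves=[[[0,4,0,0,0,0,20],[0,4,0,0,0,0,20],[0,3,0,0,0,0,20],[0,2,0,0,0,0,20],[0,0,0,0,0,0,20]]])

```text
clock: 11.78
ee_pos: [0.4732, 0.0452, 0.033]
eef_rot: [[0.091, 0.0, 0.996], [-0.996, -0.003, 0.091], [0.003, -1.0, -0.0]]
force: [-4.2, -5.4, 8.1]
finger_gap: 0.0265
```

```bash
python3 - <<'E'
from h import *
for i in range(3):
    s,c=snap('wrist','w6.png')
    print(s['ee_pos'],s['force'],s['ft_torque'],s['clock'])
np.savez('w6.npz',**c,pos=s['ee_pos'],rot=s['eef_rot'])
im=cv2.imread('pics/w6.png');cv2.imwrite('pics/w6z.png',cv2.resize(im[110:310,210:410],None,fx=3,fy=3,interpolation=cv2.INTER_CUBIC))
E
```

```text
[0.47318238 0.04515173 0.03303754] [-4.16402228 -5.41206895  8.07844789] [-0.46335973  0.73469304 -0.09496663] 11.775
[0.47317947 0.04513563 0.0330375 ] [-4.84562502 -4.02111675  7.89052973] [-0.4733468   0.72606129 -0.09703856] 11.825
[0.47315783 0.04514577 0.03302714] [-3.59293481 -5.00094231  7.52340631] [-0.5038428   0.73033072 -0.07586975] 11.875
```

View pics/w6z.png

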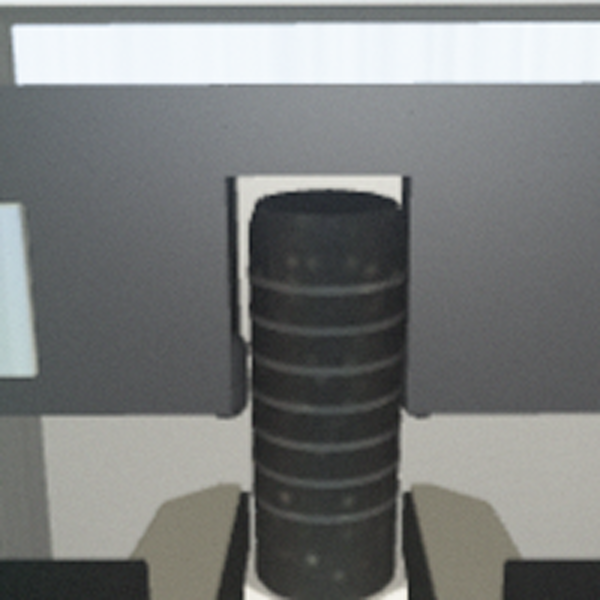

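Call:
send_rows(moves=[[[0,0,-0.7,0,0,0,20],[0,0,-0.6,0,0,0,20],[0,0,0,0,0,0,20],[0,0,0,0,0,0,20],[0,0,0,0,0,0,20]]])

```text
clock: 12.55
ee_pos: [0.473, 0.0452, 0.033]
eef_rot: [[0.091, 0.002, 0.996], [-0.996, -0.003, 0.091], [0.003, -1.0, 0.002]]
force: [-1.4, -6.0, 7.1]
finger_gap: 0.0267
```

```bash
python3 - <<'E'
from h import *
for i in range(1):
    s,c=snap('wrist','w7.png')
    print(s['ee_pos'],s['force'],s['ft_torque'],s['clock'],s['joint_efforts'])
im=cv2.imread('pics/w7.png');cv2.imwrite('pics/w7z.png',cv2.resize(im[110:310,210:410],None,fx=3,fy=3,interpolation=cv2.INTER_CUBIC))
E
```

```text
[0.47301955 0.04517445 0.03302866] [-1.40702575 -5.99984248  7.07588147] [-0.5667681   0.21294591 -0.14899924] 12.55 [  2.71215118 -37.09541559 -18.55742097   1.11031003  -0.36638819
  -0.15262607]
```

View pics/w7z.png

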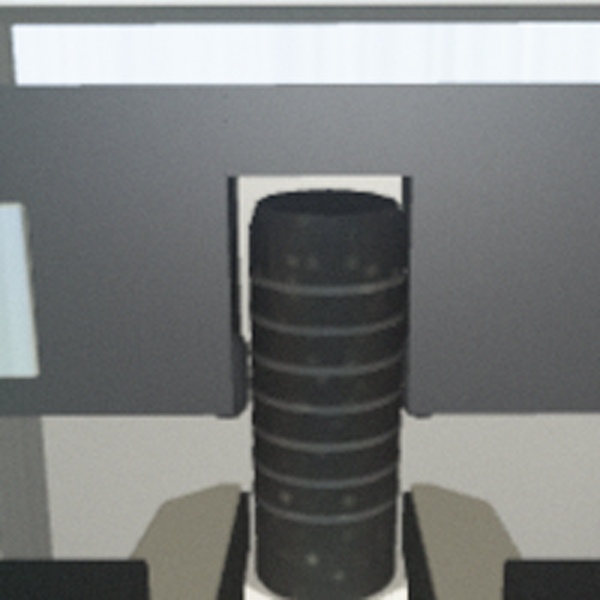

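Call:
send_rows(moves=[[[0.7,0,0,0,0,0,20],[0.6,0,0,0,0,0,20],[0,1,0,0,0,0,20],[0,1,0,0,0,0,20],[0,1,0,0,0,0,20]]])

```text
clock: 13.22
ee_pos: [0.473, 0.0445, 0.0302]
eef_rot: [[0.091, 0.002, 0.996], [-0.996, -0.002, 0.091], [0.002, -1.0, 0.002]]
force: [-2.8, -3.0, 9.5]
finger_gap: 0.027
```

```bash
python3 - <<'E'
from h import *
s=manip.get_state()
print(s['ee_pos'],s['force'],s['ft_torque'],s['clock'])
E
```

```text
[0.47304659 0.04451599 0.03023118] [-2.84809015 -2.97244872  9.47897478] [-0.07329493  0.31884599 -0.09581   ] 13.225
```

Call:
send_rows(moves=[[[0.3,1.5,0,0,0,0,20],[0.3,1.5,0,0,0,0,20],[0,1.5,0,0,0,0,20],[0,1.5,0,0,0,0,20],[0,0,0,0,0,0,20]]])

```text
clock: 13.85
ee_pos: [0.4732, 0.0442, 0.0279]
eef_rot: [[0.092, 0.004, 0.996], [-0.996, -0.002, 0.092], [0.003, -1.0, 0.003]]
force: [-14.7, -0.0, 50.4]
finger_gap: 0.0267
```

Call:
send_rows(moves=[[[0,-2,0,0,0,0,20],[0,-1,0,0,0,0,20],[0,0,0,0,0,0,20],[0,0,0,0,0,0,20],[0,0,0,0,0,0,20]]])

```text
clock: 14.48
ee_pos: [0.4731, 0.0442, 0.0282]
eef_rot: [[0.091, 0.003, 0.996], [-0.996, -0.002, 0.091], [0.002, -1.0, 0.002]]
force: [-5.7, -0.4, 21.0]
finger_gap: 0.027
```

```bash
python3 - <<'E'
from h import *
s,c=snap('wrist','w8.png');np.savez('w8.npz',**c,pos=s['ee_pos'],rot=s['eef_rot'])
print(s['ee_pos'],s['force'],s['ft_torque'],s['clock'])
F=tray_axes();o,x,y=F
H=hmap(c);print([(v,H[v,312:326,2].mean().round(4)) for v in range(170,300,8)])
P=H[180:235,313:325].reshape(-1,3)
im=cv2.imread('pics/w8.png');cv2.imwrite('pics/w8z.png',cv2.resize(im[110:310,210:410],None,fx=3,fy=3,interpolation=cv2.INTER_CUBIC))
s,c=snap('scene','s8.png')
im=cv2.imread('pics/s8.png');cv2.imwrite('pics/s8z.png',cv2.resize(im[170:310,260:420],None,fx=5,fy=4.2,interpolation=cv2.INTER_CUBIC))
E
```

```text
[0.47306536 0.04415476 0.02824755] [-5.73431925 -0.44179476 20.96072064] [ 0.04018819  1.02002275 -0.02910537] 14.475Traceback (most recent call last):
  File "<stdin>", line 5, in <module>
  File "h.py", line 47, in hmap
    K=c['intrinsics'];T=cam_T(c);v,u=np.mgrid[:480,:640];d=np.stack([(u-K[0,2])/K[0,0],-(v-K[1,2])/K[1,1],-np.ones_like(u,float)],-1)*c['depth'][...,None]
                        ~~~~~^^^
  File "h.py", line 10, in cam_T
    T=np.eye(4); T[:3,:3]=s['eef_rot'] if s is not None else c['rot']; T[:3,3]=s['ee_pos'] if s is not None else c['pos']
                                                             ~^^^^^^^
KeyError: 'rot'
```

```bash
python3 - <<'E'
from h import *
c=dict(np.load('w8.npz'))
F=tray_axes();o,x,y=F
H=hmap(c);
for v in range(170,300,8):
    P=H[v,314:324].mean(0);print(v,((P-o)@y*1e3).round(1),(P[2]*1e3).round(1))
im=cv2.imread('pics/w8.png');cv2.imwrite('pics/w8z.png',cv2.resize(im[110:310,210:410],None,fx=3,fy=3,interpolation=cv2.INTER_CUBIC))
s,c=snap('scene','s8.png')
im=cv2.imread('pics/s8.png');cv2.imwrite('pics/s8z.png',cv2.resize(im[170:310,260:420],None,fx=5,fy=4.2,interpolation=cv2.INTER_CUBIC))
E
```

```text
170 86.8 14.8
178 85.5 48.8
186 83.0 58.0
194 79.8 58.1
202 76.5 57.7
210 73.2 57.4
218 69.7 56.8
226 66.1 56.1
234 62.5 55.5
242 58.9 55.4
250 55.2 54.9
258 51.3 54.2
266 47.2 53.2
274 43.3 52.9
282 39.1 52.0
290 34.9 51.3
298 30.4 50.2
```

View pics/w8z.png

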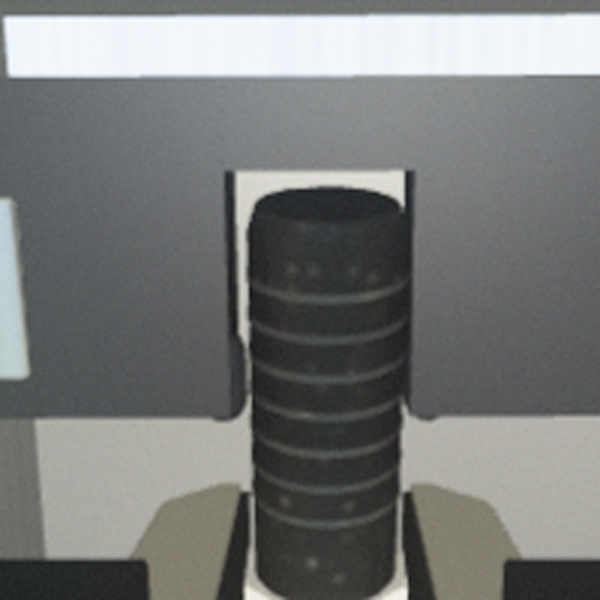

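View pics/s8z.png

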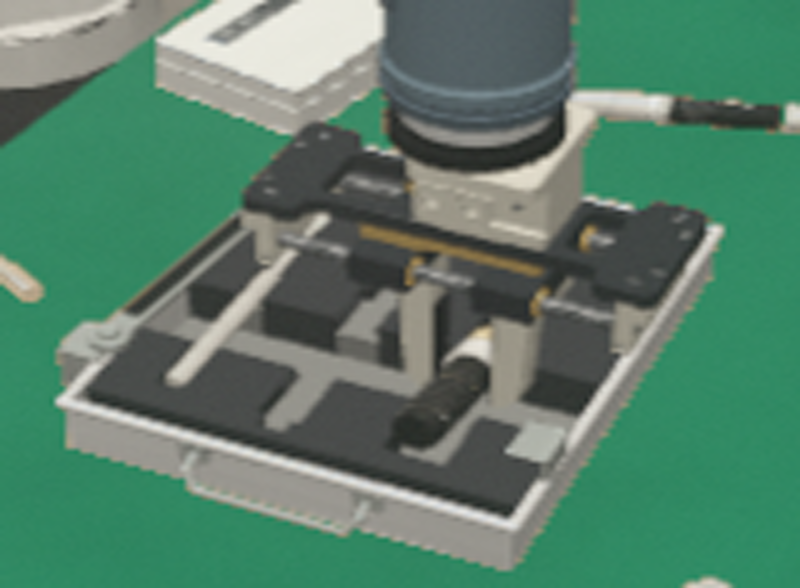

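The perforator is tilted about 9° with its tail up. The nose end has passed its bulges, but the tail is still sitting on its own. I'll release it, re-centre it in x, then press the tail down from above.

Call:
send_rows(moves=[[[0,0,0,0,0,0,34],[0,0,0,0,0,0,34],[0,0,0,0,0,0,34],[0,0,0,0,0,0,34],[0,0,0,0,0,0,34]]], newtons=10)

```text
clock: 15.2
ee_pos: [0.4721, 0.0441, 0.0259]
eef_rot: [[0.091, -0.0, 0.996], [-0.996, -0.002, 0.091], [0.002, -1.0, -0.0]]
force: [0.3, 0.0, -0.4]
finger_gap: 0.0343
```

```bash
cat > tilt.py <<'E'
from h import *
import sys
n=sys.argv[1]
s,c=snap('wrist',n+'.png');c.update(pos=s['ee_pos'],rot=s['eef_rot']);np.savez(n+'.npz',**c)
F=tray_axes();o,x,y=F
d=s['ee_pos']-o;print('TCP tray',(d@x*1e3).round(2),(d@y*1e3).round(2),(d[2]*1e3).round(2),'F',s['force'].round(1),'T',s['ft_torque'].round(2),'t',s['clock'],'gap',s['finger_gap'].round(4))
E
python3 - <<'E'
import sys; sys.argv=['','w9']; exec(open('tilt.py').read())
H=hmap(c)
for v in range(170,300,10):
    P=H[v,314:324].mean(0);print(v,((P-o)@y*1e3).round(1),(P[2]*1e3).round(1))
im=cv2.imread('pics/w9.png');cv2.imwrite('pics/w9z.png',cv2.resize(im[110:310,210:410],None,fx=3,fy=3,interpolation=cv2.INTER_CUBIC))
E
```

```text
Traceback (most recent call last):
AttributeError: 'float' object has no attribute 'round'
```

```bash
sed -i "s/s\['finger_gap'\].round(4)/round(s['finger_gap'],4)/" tilt.py
python3 - <<'E'
import sys; sys.argv=['','w9']; exec(open('tilt.py').read())
H=hmap(c)
for v in range(170,300,10):
    P=H[v,314:324].mean(0);print(v,((P-o)@y*1e3).round(1),(P[2]*1e3).round(1))
im=cv2.imread('pics/w9.png');cv2.imwrite('pics/w9z.png',cv2.resize(im[110:310,210:410],None,fx=3,fy=3,interpolation=cv2.INTER_CUBIC))
E
```

```text
TCP tray -49.89 26.59 25.96 F [ 0.3 -0.8 -0. ] T [-0.   -0.09  0.  ] t 15.25 gap 0.0339
170 86.9 14.7
180 85.1 51.0
190 81.8 58.4
200 77.8 58.2
210 73.7 57.8
220 69.4 57.1
230 65.0 56.4
240 60.5 55.8
250 55.9 54.9
260 51.2 54.3
270 46.2 53.1
280 41.2 52.4
290 36.2 51.9
```

View pics/w9z.png

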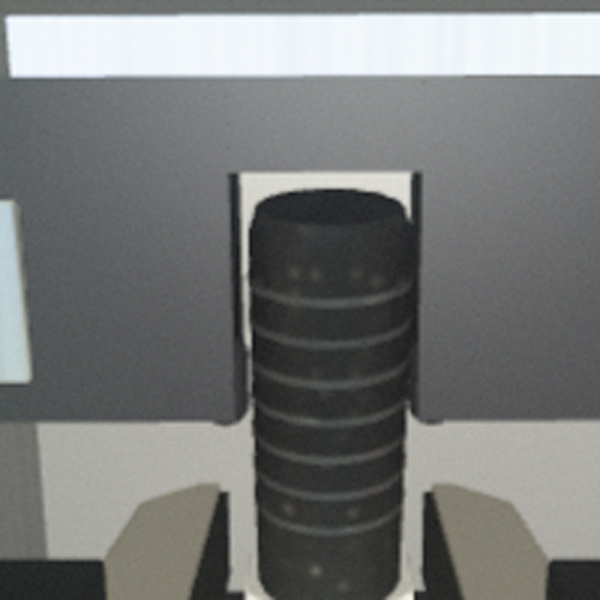

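Call:
send_rows(moves=[[[0,-25,0,0,0,0,34],[0,-25,0,0,0,0,34],[-20,0,0,0,0,0,0],[-22,0,0,0,0,0,0],[0,0,0,0,0,0,0]]])

```text
clock: 15.92
ee_pos: [0.468, 0.0869, 0.076]
eef_rot: [[0.093, 0.0, 0.996], [-0.996, -0.002, 0.093], [0.002, -1.0, -0.0]]
force: [0.0, -0.5, 0.6]
finger_gap: 0.0082
```

Call:
send_rows(moves=[[[0,8,0,0,0,0,0],[0,8,0,0,0,0,0],[0,3,0,0,0,0,0],[0,2,0,0,0,0,0],[0,0,0,0,0,0,0]]])

```text
clock: 16.55
ee_pos: [0.4696, 0.0856, 0.0581]
eef_rot: [[0.09, 0.003, 0.996], [-0.996, -0.002, 0.09], [0.002, -1.0, 0.003]]
force: [-9.4, 1.1, 34.7]
finger_gap: 0.0005
```

Call:
send_rows(moves=[[[0,-20,0,0,0,0,36],[0,0,0,0,0,0,36],[-3,0,0,0,0,0,36],[0,0,0,0,0,0,36],[0,18,0,0,0,0,36]]])

```text
clock: 17.18
ee_pos: [0.4688, 0.089, 0.057]
eef_rot: [[0.091, 0.002, 0.996], [-0.996, -0.002, 0.091], [0.002, -1.0, 0.002]]
force: [0.1, -0.0, -0.5]
finger_gap: 0.036
```

```bash
python3 - <<'E'
import sys; sys.argv=['','w10']; exec(open('tilt.py').read())
im=cv2.imread('pics/w10.png');cv2.imwrite('pics/w10z.png',cv2.resize(im[150:350,210:410],None,fx=3,fy=3,interpolation=cv2.INTER_CUBIC))
E
```

```text
TCP tray -49.07 71.58 57.01 F [ 0.1 -0.  -0.5] T [-0.04 -0.07 -0.04] t 17.175 gap 0.036
```

View pics/w10z.png

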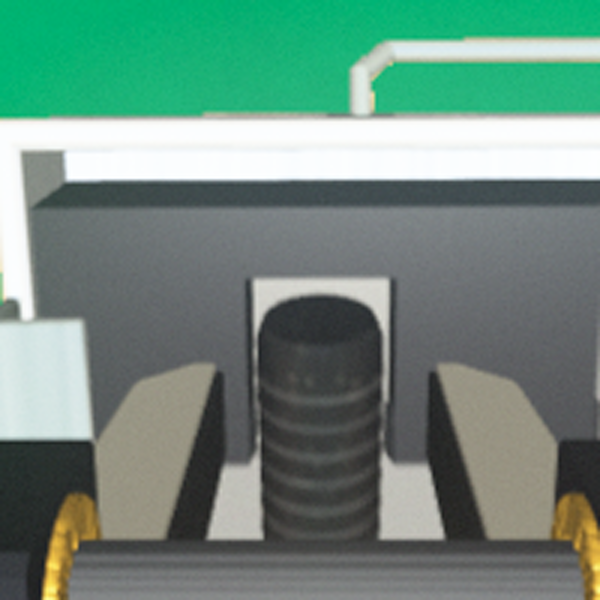

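Call:
send_rows(moves=[[[0,8,0,0,0,0,36],[0,3,0,0,0,0,36],[0,0,0,0,0,0,20],[0,0,0,0,0,0,20],[0,0,0,0,0,0,20]]], newtons=30)

```text
clock: 17.85
ee_pos: [0.4683, 0.089, 0.0462]
eef_rot: [[0.091, 0.001, 0.996], [-0.996, -0.002, 0.091], [0.002, -1.0, 0.001]]
force: [0.1, -0.1, -2.3]
finger_gap: 0.0266
```

```bash
python3 - <<'E'
import sys; sys.argv=['','w11']; exec(open('tilt.py').read())
im=cv2.imread('pics/w11.png');cv2.imwrite('pics/w11z.png',cv2.resize(im[150:350,210:410],None,fx=3,fy=3,interpolation=cv2.INTER_CUBIC))
E
```

```text
TCP tray -49.6 71.59 46.19 F [ 0.1 -0.1 -2.3] T [-0.02 -0.28 -0.03] t 17.85 gap 0.0266
```

View pics/w11z.png

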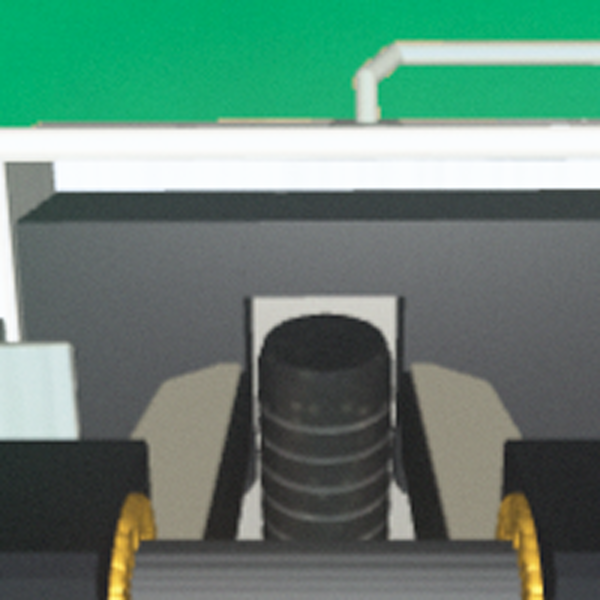

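Call:
send_rows(moves=[[[0,-2,0,0,0,0,20],[1,0,-0.2,0,0,0,20],[0,2,0,0,0,0,20],[0,2,0,0,0,0,20],[0,1,0,0,0,0,20]]])

```text
clock: 18.52
ee_pos: [0.4683, 0.0879, 0.0434]
eef_rot: [[0.091, 0.001, 0.996], [-0.996, -0.002, 0.091], [0.002, -1.0, 0.001]]
force: [0.1, 2.6, 4.0]
finger_gap: 0.0266
```

Call:
send_rows(moves=[[[0,1,0,0,0,0,20],[0,1,0,0,0,0,20],[0,0,0,0,0,0,20],[0,0,0,0,0,0,20],[0,0,0,0,0,0,20]]])

```text
clock: 19.15
ee_pos: [0.4681, 0.0879, 0.041]
eef_rot: [[0.091, 0.0, 0.996], [-0.996, -0.002, 0.091], [0.002, -1.0, 0.0]]
force: [1.0, 1.5, 1.4]
finger_gap: 0.0269
```

```bash
python3 - <<'E'
import sys; sys.argv=['','w12']; exec(open('tilt.py').read())
E
```

```text
TCP tray -49.85 70.54 41.01 F [1.  1.5 1.4] T [ 0.12 -0.36  0.07] t 19.15 gap 0.0269
```

Call:
send_rows(moves=[[[0,1.5,0,0,0,0,20],[0,1.5,0,0,0,0,20],[0,0,0,0,0,0,36],[0,0,0,0,0,0,36],[0,-22,0,0,0,0,36]]])

```text
clock: 19.82
ee_pos: [0.4659, 0.0878, 0.0586]
eef_rot: [[0.091, -0.005, 0.996], [-0.996, -0.002, 0.091], [0.001, -1.0, -0.005]]
force: [0.2, -0.0, -0.7]
finger_gap: 0.036
```

```bash
python3 - <<'E'
import sys; sys.argv=['','w13']; exec(open('tilt.py').read())
H=hmap(c)
for v in range(210,330,10):
    P=H[v,314:324].mean(0);print(v,((P-o)@y*1e3).round(1),(P[2]*1e3).round(1))
im=cv2.imread('pics/w13.png');cv2.imwrite('pics/w13z.png',cv2.resize(im[150:350,210:410],None,fx=3,fy=3,interpolation=cv2.INTER_CUBIC))
E
```

```text
TCP tray -52.02 70.65 58.63 F [ 0.2 -0.  -0.7] T [-0.05 -0.01 -0.04] t 19.825 gap 0.036
210 103.6 11.2
220 102.0 34.6
230 96.1 34.9
240 90.1 35.0
250 84.7 37.1
260 82.4 48.8
270 76.9 49.6
280 70.8 49.0
290 64.5 48.3
300 58.0 47.7
310 51.4 46.9
320 44.5 46.1
```

View pics/w13z.png

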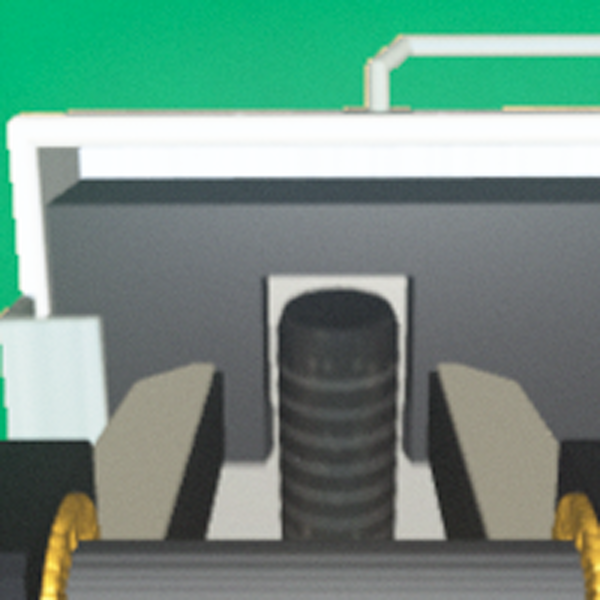

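Call:
send_rows(moves=[[[4,0,0,0,0,0,0],[0,0,0,0,0,0,0],[0,0,0,0,0,0,0],[0,3,0,0,0,0,0],[0,3,0,0,0,0,0]]])

```text
clock: 20.5
ee_pos: [0.4681, 0.084, 0.0536]
eef_rot: [[0.091, -0.0, 0.996], [-0.996, -0.002, 0.091], [0.002, -1.0, -0.0]]
force: [-0.3, 0.1, 0.1]
finger_gap: 0.0004
```

Call:
send_rows(moves=[[[0,1.5,0,0,0,0,0],[0,1.5,0,0,0,0,0],[0,1.5,0,0,0,0,0],[0,1,0,0,0,0,0],[0,0,0,0,0,0,0]]])

```text
clock: 21.12
ee_pos: [0.4683, 0.084, 0.0485]
eef_rot: [[0.091, 0.0, 0.996], [-0.996, -0.002, 0.091], [0.002, -1.0, 0.0]]
force: [-0.3, 0.6, 0.1]
finger_gap: 0.0007
```

Call:
send_rows(moves=[[[0,1,0,0,0,0,0],[0,1,0,0,0,0,0],[0,0.8,0,0,0,0,0],[0,0,0,0,0,0,0],[0,0,0,0,0,0,0]]])

```text
clock: 21.75
ee_pos: [0.4683, 0.0839, 0.0457]
eef_rot: [[0.091, 0.0, 0.996], [-0.996, -0.002, 0.091], [0.002, -1.0, -0.0]]
force: [0.6, -0.3, 0.0]
finger_gap: 0.0007
```

Call:
send_rows(moves=[[[0,0.8,0,0,0,0,0],[0,0.8,0,0,0,0,0],[0,0,0,0,0,0,0],[0,0,0,0,0,0,0],[0,0,0,0,0,0,0]]])

```text
clock: 22.38
ee_pos: [0.4683, 0.0839, 0.0441]
eef_rot: [[0.091, 0.0, 0.996], [-0.996, -0.002, 0.091], [0.002, -1.0, -0.0]]
force: [-0.5, -0.1, -0.1]
finger_gap: 0.0006
```

```bash
python3 - <<'E'
import sys; sys.argv=['','w14']; exec(open('tilt.py').read())
H=hmap(c)
for v in range(210,330,10):
    P=H[v,314:324].mean(0);print(v,((P-o)@y*1e3).round(1),(P[2]*1e3).round(1))
s,c=snap('scene','s14.png')
im=cv2.imread('pics/s14.png');cv2.imwrite('pics/s14z.png',cv2.resize(im[170:310,260:420],None,fx=5,fy=4.2,interpolation=cv2.INTER_CUBIC))
E
```

```text
TCP tray -50.04 66.54 44.1 F [-0.5 -0.1 -0.1] T [-0.01 -0.1   0.04] t 22.375 gap 0.0006
210 103.6 19.8
220 101.0 35.0
230 95.5 35.2
240 89.9 34.9
250 84.5 35.7
260 81.1 42.6
270 75.6 42.7
280 74.6 54.2
290 74.2 65.7
300 73.6 74.9
310 72.5 82.2
320 87.8 118.9
```

View pics/s14z.png

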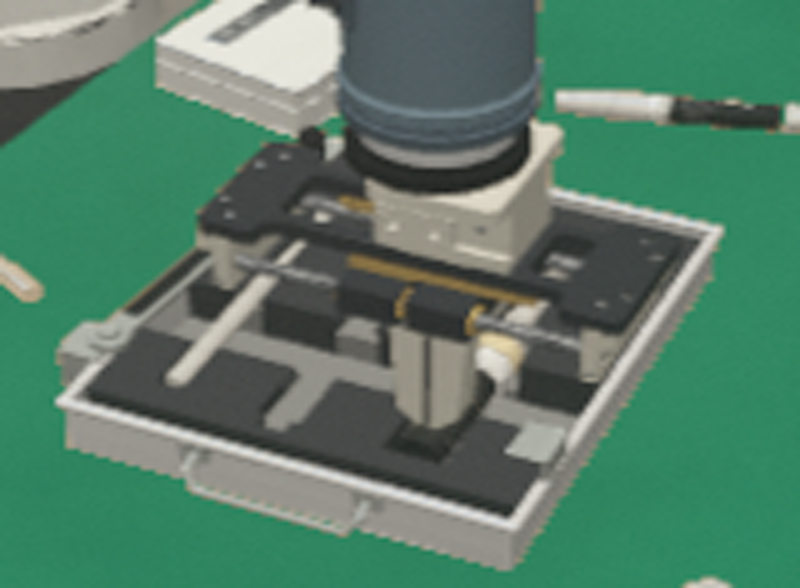

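View pics/w14.png

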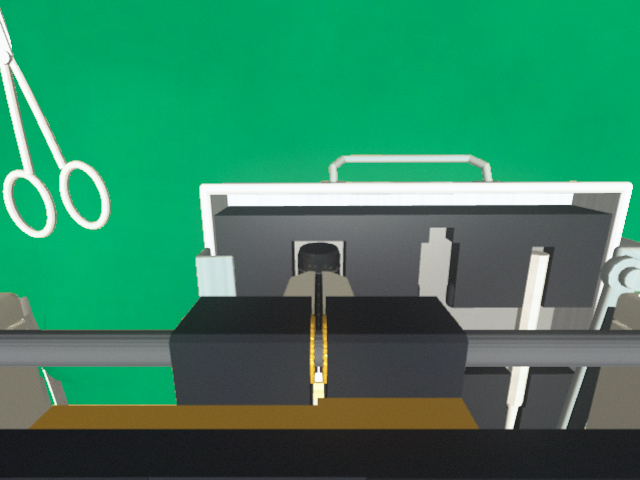

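Call:
send_rows(moves=[[[0,1,0,0,0,0,0],[0,1,0,0,0,0,0],[0,0.5,0,0,0,0,0],[0,0,0,0,0,0,0],[0,0,0,0,0,0,0]]])

```text
clock: 23.1
ee_pos: [0.4683, 0.0839, 0.0416]
eef_rot: [[0.091, 0.0, 0.996], [-0.996, -0.002, 0.091], [0.002, -1.0, -0.0]]
force: [-0.5, -0.3, 0.6]
finger_gap: 0.0008
```

Call:
send_rows(moves=[[[0,0.7,0,0,0,0,0],[0,0.7,0,0,0,0,0],[0,0,0,0,0,0,0],[0,0,0,0,0,0,0],[0,0,0,0,0,0,0]]])

```text
clock: 23.72
ee_pos: [0.4684, 0.0839, 0.0412]
eef_rot: [[0.091, 0.001, 0.996], [-0.996, -0.002, 0.091], [0.002, -1.0, 0.001]]
force: [-3.3, 0.1, 11.6]
finger_gap: 0.0006
```

Call:
send_rows(moves=[[[0,0.8,0,0,0,0,0],[0,0,0,0,0,0,0],[0,-15,0,0,0,0,0],[37,0,0,0,0,0,0],[37,0,0,0,0,0,0]]])

```text
clock: 24.35
ee_pos: [0.4753, 0.0097, 0.0548]
eef_rot: [[0.093, 0.001, 0.996], [-0.996, -0.002, 0.093], [0.002, -1.0, 0.001]]
force: [0.6, 0.2, -0.3]
finger_gap: 0.0005
```

```bash
python3 - <<'E'
import sys; sys.argv=['','w15']; 
from h import *
manip.read_camera('wrist')
exec(open('tilt.py').read())
H=hmap(c)
for v in range(60,330,12):
    P=H[v,314:324].mean(0);print(v,((P-o)@x*1e3).round(1),((P-o)@y*1e3).round(1),(P[2]*1e3).round(1))
E
```

```text
TCP tray -49.16 -11.96 54.87 F [ 2.1 -2.7 -0.1] T [-0.13 -0.18  0.01] t 24.4 gap 0.0002
60 -49.0 101.9 35.1
72 -49.0 96.4 34.9
84 -49.1 90.8 34.9
96 -49.0 87.8 15.4
108 -49.1 78.9 39.7
120 -49.1 73.1 40.1
132 -49.1 67.3 40.2
144 -49.1 61.4 40.3
156 -49.1 55.3 40.2
168 -49.1 49.2 40.4
180 -49.1 42.9 40.1
192 -49.1 36.5 39.9
204 -49.1 33.0 58.2
216 -49.1 23.5 40.0
228 -49.1 17.2 41.9
240 -49.1 10.3 41.6
252 -49.1 3.3 41.3
264 -49.1 -3.9 40.9
276 -49.2 -3.5 60.5
288 -49.3 -3.7 75.2
300 -49.3 -5.0 85.4
312 -49.3 -6.0 94.6
324 -49.4 -2.5 110.7
```

View pics/w15.png

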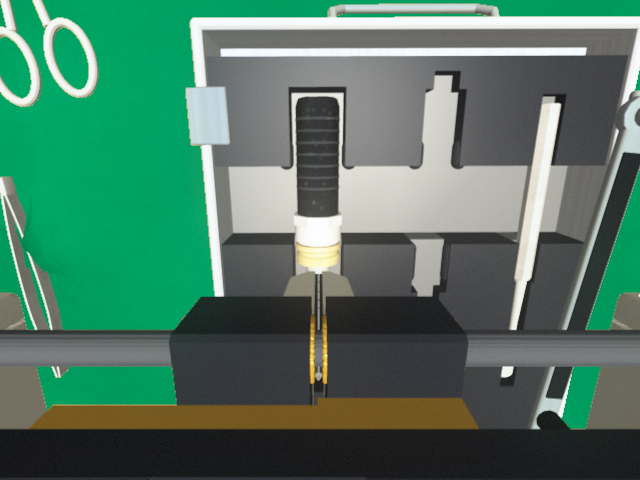

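Call:
send_rows(moves=[[[-4,6,-0.5,0,0,0,0],[0,6,0,0,0,0,0],[0,1,0,0,0,0,0],[0,1,0,0,0,0,0],[0,0.5,0,0,0,0,0]]])

```text
clock: 25.08
ee_pos: [0.4735, 0.0153, 0.0412]
eef_rot: [[0.093, -0.001, 0.996], [-0.996, -0.002, 0.093], [0.001, -1.0, -0.001]]
force: [-7.0, 1.6, 22.4]
finger_gap: 0.0004
```

Both ends of the perforator top out at 41.2 mm (home is 41) and it is level. Next, the handpiece.

```bash
python3 - <<'E'
from h import *
plan([([.4735,.0153,.12],5.3,2),([.419,-.286,.17],-69.5,8)],50)
E
```

```text
[[0,-39,0,0,0,0,50],[0.1,-39.8,-0.1,0.1,0,0.1,50],[37,-6,-10,0,9.4,0,50],[38,-7,-4,0,9.3,0,50],[38,-6,2,0,9.4,0,50]]
[[38,-6,8,0,9.3,0,50],[35,-6,14,0,9.4,0,50],[33,-7,20,0,9.3,0,50],[29,-6,25,0,9.4,0,50],[24.6,-6.2,29.2,0,9.3,0,50]]
end [ 0.419 -0.286  0.17 ]
```

Call:
send_rows(moves=[[[0,-39,0,0,0,0,0],[0,-40,0,0,0,0,0],[37,-6,-10,0,9.4,0,50],[38,-7,-4,0,9.3,0,50],[38,-6,2,0,9.4,0,50]]])

```text
clock: 25.7
ee_pos: [0.4536, -0.0984, 0.1383]
eef_rot: [[-0.392, 0.0, 0.92], [-0.92, -0.002, -0.392], [0.001, -1.0, 0.001]]
force: [0.7, 1.0, -0.2]
finger_gap: 0.0261
```

Call:
send_rows(moves=[[[38,-6,8,0,9.3,0,50],[35,-6,14,0,9.4,0,50],[33,-7,20,0,9.3,0,50],[29,-6,25,0,9.4,0,50],[25,-6,29,0,9.3,0,50]]])

```text
clock: 26.32
ee_pos: [0.4187, -0.287, 0.1693]
eef_rot: [[-0.939, -0.0, 0.345], [-0.345, -0.001, -0.939], [0.001, -1.0, 0.001]]
force: [-0.2, 0.3, -0.1]
finger_gap: 0.0497
```

```bash
python3 - <<'E'
from h import *
for i in range(4):
    s,c=snap('wrist','w16.png');print(s['ee_pos'],s['clock'],abs(s['joint_vel']).max())
np.savez('w16.npz',**c,pos=s['ee_pos'],rot=s['eef_rot']);print(s['qpos'],np.degrees(np.arctan2(s['eef_rot'][1,2],s['eef_rot'][0,2])))
E
```

```text
[ 0.41866429 -0.28702041  0.16925828] 26.325 44.236386653999375
[ 0.41858853 -0.29205857  0.17018387] 26.375 8.165904956892907
[ 0.4188422  -0.28971107  0.16973195] 26.425 4.209724501640029
[ 0.41871485 -0.28757201  0.16920614] 26.475 1.9724465085031189
[-4.70361499e+01  1.27801658e+01  9.79106300e+01 -6.38256347e-02
  6.92412216e+01  2.26121205e+01] -69.625662104518
```

View pics/w16.png

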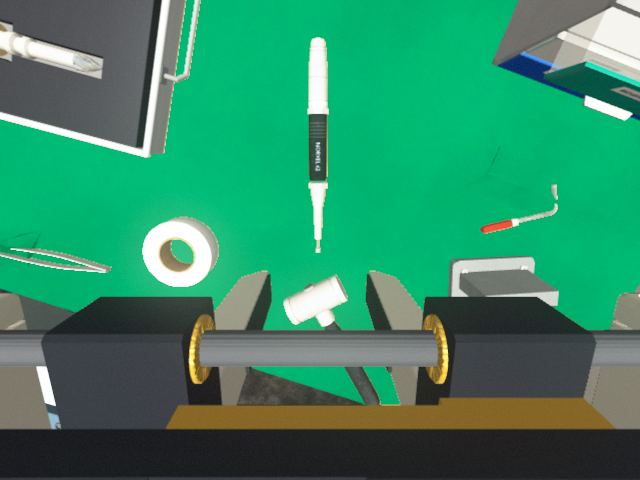

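The handpiece is aligned vertically in the image, from its end-piece at (318,38) to its nose at (318,252).

```bash
python3 - <<'E'
from h import *
c=dict(np.load('w16.npz'))
col=c['color'].astype(int);nong=~((col[...,1]>col[...,0]+40)&(col[...,1]>col[...,2]+30))
for v in (42,50,60,80,100,120,150,175,190,210,230,245):
    u=np.where(nong[v,290:345])[0]+290
    print(v,u.min(),u.max(),np.round(onz(c,((u.min()+u.max())/2,v),.0092),4),'w',round(1e3*np.linalg.norm(onz(c,(u.min()-.5,v),.0092)-onz(c,(u.max()+.5,v),.0092)),1),'z',dep(c,(318,v))[2].round(4))
vs=np.where(nong[10:262,318])[0]+10;print(vs.min(),vs.max())
a,b=onz(c,(318,vs.min()-.5),.0092),onz(c,(318,vs.max()+.5),.0092)
print(a,b,np.linalg.norm(a-b)); d=(a-b)/np.linalg.norm(a-b);print('ang',np.degrees(np.arctan2(d[1],d[0])))
g=b+d*(.0928+.030); g2=a-d*(.0963-.030);print('grip',g,g2)
E
```

```text
42 311 325 [ 0.5689 -0.2315  0.0092] w 13.0 z 0.0185
50 310 325 [ 0.5629 -0.2333  0.0092] w 14.0 z 0.0193
60 310 326 [ 0.5556 -0.2364  0.0092] w 14.9 z 0.0173
80 309 327 [ 0.5404 -0.242   0.0092] w 16.9 z 0.0199
100 309 327 [ 0.5248 -0.2478  0.0092] w 17.2 z 0.0187
120 309 326 [ 0.5086 -0.2533  0.0092] w 16.5 z 0.0188
150 309 327 [ 0.4839 -0.263   0.0092] w 17.8 z 0.0179
175 310 327 [ 0.4624 -0.2715  0.0092] w 17.2 z 0.0196
190 311 325 [ 0.4489 -0.276   0.0092] w 14.5 z 0.0177
210 314 322 [ 0.4306 -0.2827  0.0092] w 8.8 z 0.015
230 315 321 [ 0.4117 -0.2897  0.0092] w 7.0 z 0.0137
245 317 319 [ 0.3972 -0.2951  0.0092] w 3.0 z 0.0109
38 252
[ 0.57216235 -0.23028583  0.0092    ] [ 0.38975804 -0.2978642   0.0092    ] 0.1945203579869228
ang 20.328997200812587
grip [ 0.50490922 -0.25520222  0.0092    ] [ 0.50999196 -0.25331913  0.0092    ]
```

```bash
python3 - <<'E'
from h import *
plan([([.505,-.2549,.05],-69.7,3),([.505,-.2549,.020],-69.7,2)],50)
E
```

```text
[[-31,40,0,0,0.1,0,50],[-30,39,1,0,0,0,50],[-30.9,39.9,-0.2,0,0.1,0,50],[0,15,0,0,0,0,50],[0,15,0,0,0,0,50]]
end [ 0.505 -0.255  0.02 ]
```

Call:
send_rows(moves=[[[-31,40,0,0,0,0,50],[-30,39,0,0,0,0,50],[-31,40,0,0,0,0,50],[0,15,0,0,0,0,50],[0,15,0,0,0,0,50]]])

```text
clock: 27.15
ee_pos: [0.5047, -0.2538, 0.0199]
eef_rot: [[-0.936, -0.001, 0.351], [-0.351, -0.001, -0.936], [0.001, -1.0, 0.001]]
force: [0.0, 0.2, -0.2]
finger_gap: 0.0498
```

Call:
send_rows(moves=[[[0,15,0,0,0,0,40],[0,0,0,0,0,0,10],[0,0,0,0,0,0,10],[0,0,0,0,0,0,10],[0,0,0,0,0,0,10]]], newtons=40)

```text
clock: 27.78
ee_pos: [0.5053, -0.2557, 0.0064]
eef_rot: [[-0.937, 0.001, 0.349], [-0.349, -0.003, -0.937], [-0.0, -1.0, 0.003]]
force: [-0.6, -0.4, 4.2]
finger_gap: 0.0178
```

Call:
send_rows(moves=[[[0,0,0,0,0,0,10],[0,-10,0,0,0,0,10],[0,-20,0,0,0,0,10],[0,-30,0,0,0,0,10],[0,-30,0,0,0,0,10]]])

```text
clock: 28.4
ee_pos: [0.5046, -0.2543, 0.0963]
eef_rot: [[-0.937, -0.001, 0.349], [-0.349, -0.001, -0.937], [0.001, -1.0, 0.001]]
force: [0.2, 0.3, -1.5]
finger_gap: 0.0178
```

```bash
python3 - <<'E'
from h import *
s=manip.get_state();print(s['ee_pos'],s['finger_gap'],s['force'],np.degrees(np.arctan2(s['eef_rot'][1,2],s['eef_rot'][0,2])))
o,x,y=tray_axes();
t=o+x*.0159+y*(.030-.0022-.0005);print(t)
plan([([.50,-.10,.11],-40,3),([t[0],t[1],.11],5.25,5),([t[0],t[1],.085],5.25,2)],10)
E
```

```text
[ 0.50464368 -0.25428544  0.09632738] 0.017839716264447303 [ 0.15578157  0.25422528 -1.46091105] -69.57223585274967
[0.5375353  0.05084035 0.        ]
[[-16,-5,-49,0,-9.9,0,10],[-25,-4,-45,0,-9.8,0,10],[-32,-4.8,-40.1,0,-9.9,0.1,10],[-28,0,-14,0,-9,0,10],[-30,0,-9,0,-9.1,0,10]]
[[-30,0,-4,0,-9,0,10],[-31,0,1,0,-9.1,0,10],[-31.1,0.1,5.2,0,-9,0,10],[0,13,0,0,0,0,10],[0,12,-0.1,0,0,0,10]]
end [0.5375 0.0508 0.085 ]
```

Call:
send_rows(moves=[[[-16,-5,-49,0,-9.9,0,10],[-25,-4,-45,0,-9.8,0,10],[-32,-5,-40,0,-9.9,0,10],[-28,0,-14,0,-9,0,10],[-30,0,-9,0,-9.1,0,10]]])

```text
clock: 29.02
ee_pos: [0.5152, -0.0382, 0.1096]
eef_rot: [[-0.367, 0.0, 0.93], [-0.93, -0.001, -0.367], [0.001, -1.0, 0.001]]
force: [0.8, 0.0, -1.5]
finger_gap: 0.0177
```

Call:
send_rows(moves=[[[-30,0,-4,0,-9,0,10],[-31,0,1,0,-9.1,0,10],[-31,0,5,0,-9,0,10],[0,13,0,0,0,0,10],[0,12,0,0,0,0,10]]])

```text
clock: 29.65
ee_pos: [0.5371, 0.0499, 0.0831]
eef_rot: [[0.09, -0.001, 0.996], [-0.996, -0.002, 0.09], [0.002, -1.0, -0.001]]
force: [0.2, 0.0, -2.6]
finger_gap: 0.0184
```

```bash
python3 - <<'E'
import sys; sys.argv=['','w17']
from h import *
for i in range(3): manip.read_camera('wrist')
exec(open('tilt.py').read())
print(np.degrees(np.arctan2(s['eef_rot'][1,2],s['eef_rot'][0,2])))
H=hmap(c)
for v in range(150,300,10):
    P=H[v,314:322].mean(0);print(v,((P-o)@x*1e3).round(1),((P-o)@y*1e3).round(1),(P[2]*1e3).round(1))
im=cv2.imread('pics/w17.png');cv2.imwrite('pics/w17z.png',cv2.resize(im[110:260,220:420],None,fx=4,fy=4,interpolation=cv2.INTER_CUBIC))
E
```

```text
TCP tray 14.82 25.88 82.79 F [ 0.4 -0.4 -1.5] T [-0.01 -0.09 -0.04] t 29.8 gap 0.0181
5.108072415881759
150 14.3 96.1 23.8
160 14.5 91.9 92.5
170 14.5 87.5 93.1
180 14.5 83.1 93.6
190 14.5 78.6 94.1
200 14.5 74.1 95.0
210 14.5 69.4 94.7
220 14.4 64.8 95.3
230 14.4 60.0 95.2
240 14.4 55.0 94.9
250 14.4 50.1 95.1
260 14.4 45.0 94.8
270 14.7 47.0 114.1
280 14.3 34.9 95.3
290 14.3 29.6 95.1
```

View pics/w17.png

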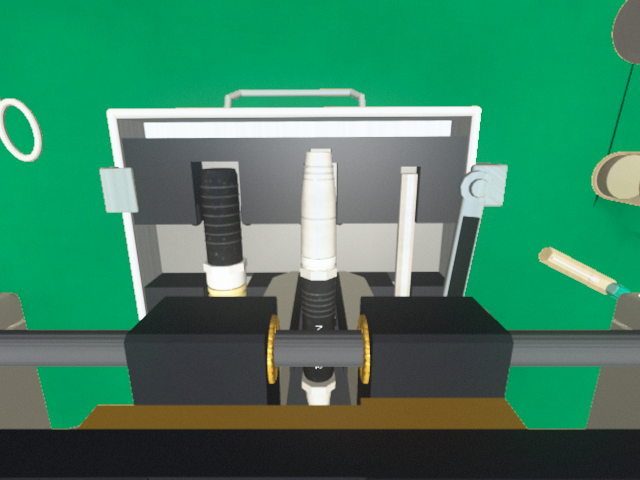

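View pics/w17z.png

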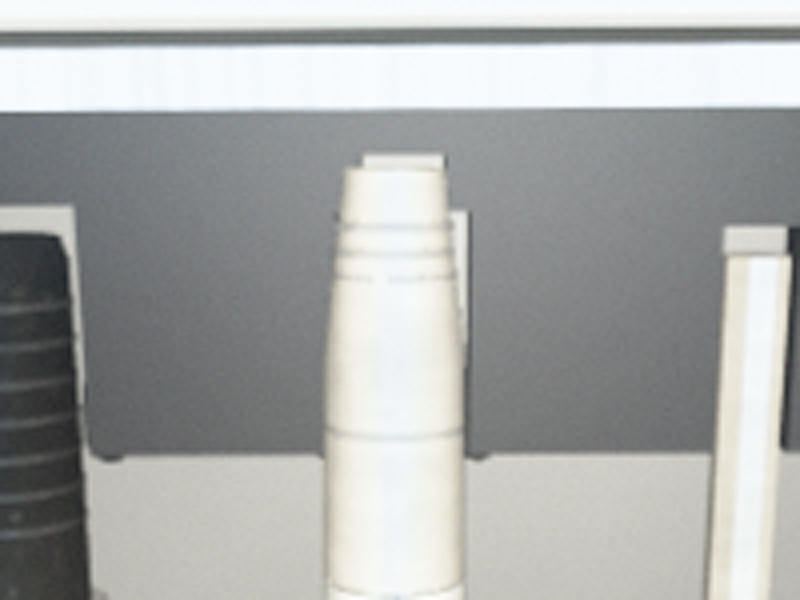

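```bash
python3 - <<'E'
from h import *
c=dict(np.load('w17.npz'));o,x,y=tray_axes()
tr=lambda P:np.round([(P-o)@x*1e3,(P-o)@y*1e3,P[2]*1e3],1)
print('cam',tr(cam_T(c)[:3,3]))
for z in (.078,.080,.086,.092): print('end',tr(onz(c,(318,110+166/4-.4),z)),'face',tr(onz(c,(318,110+224/4-.4),z)))
print('collar->black edge',tr(onz(c,(318,278),.09)))
H=hmap(c)[...,2]*1000
for X in (12,14,16,18,20): 
    t,v=scan(c,H,(o,x,y),(X,85),(X,116),34);print(X,[round(k+85,1) for k in cross(t,v,30)])
for Y in (86,84): 
    t,v=scan(c,H,(o,x,y),(0,Y),(40,Y),34);print(Y,[round(k,1) for k in cross(t,v,30)])
for v in (175,200,225,250):
    k=np.where(H[v,290:350]>75)[0]+290;print(v,k.min(),k.max(),tr(onz(c,(k.min()-.5,v),.086)),tr(onz(c,(k.max()+.5,v),.086)))
E
```

```text
cam [ 15.1  96.9 249.6]
end [14.7 95.7 78. ] face [14.7 88.8 78. ]
end [14.7 95.8 80. ] face [14.7 88.9 80. ]
end [14.8 95.8 86. ] face [14.7 89.1 86. ]
end [14.8 95.8 92. ] face [14.7 89.4 92. ]
collar->black edge [14.6 33.8 90. ]
12 [95.5, 97.1, 103.9, 108.6, 109.5, 114.7]
14 [95.5, 97.0, 103.9, 114.8]
16 [95.5, 97.0, 103.9, 114.8]
18 [95.4, 97.0, 103.9, 114.8]
20 [95.4, 97.0, 103.9, 114.8]
86 [24.5, 26.4]
84 [23.9, 26.3]
175 295 333 [ 3.5 84.8 86. ] [22.1 84.7 86. ]
200 301 335 [ 6.2 72.8 86. ] [23.2 72.7 86. ]
225 301 348 [ 6.  60.3 86. ] [29.8 60.3 86. ]
250 301 336 [ 5.7 47.4 86. ] [23.9 47.4 86. ]
```

Call:
send_rows(moves=[[[0,13,1,0,0,0,10],[0,13,0,0,0,0,10],[0,9,0,0,0,0,10],[0,3,0,0,0,0,10],[0,0,0,0,0,0,10]]])

```text
clock: 30.48
ee_pos: [0.5387, 0.0501, 0.0458]
eef_rot: [[0.091, -0.0, 0.996], [-0.996, -0.002, 0.091], [0.002, -1.0, -0.0]]
force: [-0.0, 0.1, -1.5]
finger_gap: 0.0178
```

```bash
python3 - <<'E'
import sys; sys.argv=['','w18']
exec(open('tilt.py').read())
print(np.degrees(np.arctan2(s['eef_rot'][1,2],s['eef_rot'][0,2])))
im=cv2.imread('pics/w18.png');cv2.imwrite('pics/w18z.png',cv2.resize(im[110:310,220:420],None,fx=4,fy=3,interpolation=cv2.INTER_CUBIC))
E
```

```text
TCP tray 16.96 26.49 45.75 F [-0.   0.1 -1.5] T [-0.   -0.08 -0.05] t 30.475 gap 0.0178
5.22294301490192
```

View pics/w18z.png

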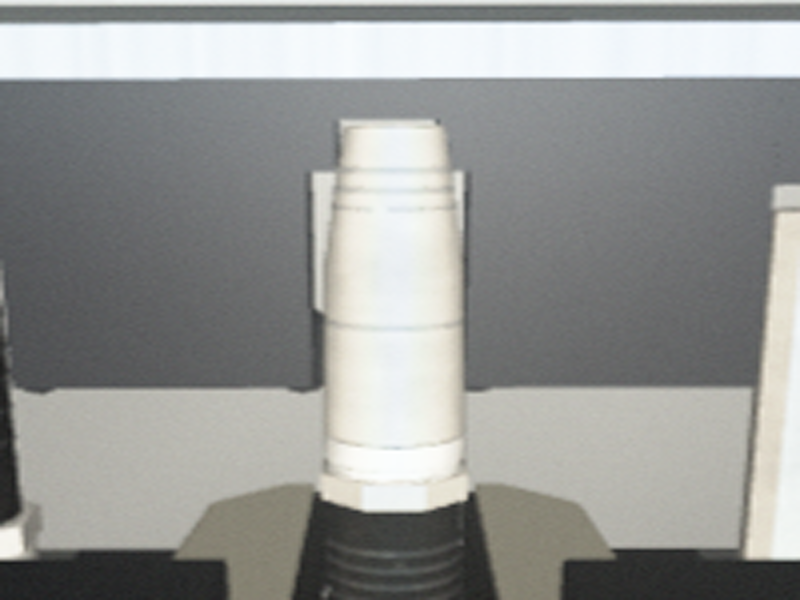

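Call:
send_rows(moves=[[[0,0,-1,0,0,0,10],[0,2,0,0,0,0,10],[0,2,0,0,0,0,10],[0,1,0,0,0,0,10],[0,0,0,0,0,0,10]]])

```text
clock: 31.15
ee_pos: [0.5377, 0.05, 0.0409]
eef_rot: [[0.091, -0.0, 0.996], [-0.996, -0.002, 0.091], [0.002, -1.0, -0.0]]
force: [0.6, -0.3, -1.8]
finger_gap: 0.0182
```

```bash
python3 - <<'E'
import sys; sys.argv=['','w19']
exec(open('tilt.py').read())
E
```

```text
TCP tray 15.98 26.44 40.87 F [ 0.6 -0.3 -1.8] T [-0.02 -0.1   0.05] t 31.15 gap 0.0182
```

Call:
send_rows(moves=[[[0,1,0,0,0,0,10],[0,1,0,0,0,0,10],[0,0.5,0,0,0,0,10],[0,0,0,0,0,0,10],[0,0,0,0,0,0,10]]])

```text
clock: 31.82
ee_pos: [0.538, 0.0499, 0.0388]
eef_rot: [[0.091, 0.001, 0.996], [-0.996, -0.002, 0.091], [0.002, -1.0, 0.001]]
force: [-0.2, -2.0, 3.4]
finger_gap: 0.018
```

```bash
python3 - <<'E'
import sys; sys.argv=['','w20']
exec(open('tilt.py').read())
H=hmap(c)
for v in range(150,300,10):
    P=H[v,314:322].mean(0);print(v,((P-o)@x*1e3).round(1),((P-o)@y*1e3).round(1),(P[2]*1e3).round(1))
E
```

```text
TCP tray 16.32 26.31 38.79 F [-0.2 -2.   3.4] T [ 0.08 -0.03  0.04] t 31.825 gap 0.018
150 15.9 96.7 23.9
160 15.9 92.4 49.8
170 15.9 88.0 50.1
180 15.9 83.6 50.7
190 15.8 79.1 51.0
200 15.8 74.6 51.3
210 15.8 70.0 51.8
220 15.7 69.3 70.9
230 15.8 60.5 51.5
240 15.8 55.6 51.4
250 15.8 50.6 51.3
260 15.8 45.7 51.5
270 15.8 40.3 50.7
280 15.8 35.5 51.6
290 15.8 30.1 51.4
```

Call:
send_rows(moves=[[[0.8,0,0,0,0,0,10],[0.7,0,0,0,0,0,10],[0,0,0,0,0,0,10],[0,0,0,0,0,0,10],[0,0,0,0,0,0,10]]])

```text
clock: 32.5
ee_pos: [0.5378, 0.0485, 0.0383]
eef_rot: [[0.091, -0.0, 0.996], [-0.996, -0.002, 0.091], [0.002, -1.0, -0.0]]
force: [1.4, 0.7, -1.6]
finger_gap: 0.0181
```

```bash
python3 - <<'E'
import sys; sys.argv=['','w21']
exec(open('tilt.py').read())
E
```

```text
TCP tray 15.92 24.91 38.33 F [ 1.4  0.7 -1.6] T [-0.06 -0.2  -0.02] t 32.5 gap 0.0181
```

Call:
send_rows(moves=[[[0.6,0,0,0,0,0,10],[0,1,0,0,0,0,10],[0,1,0,0,0,0,10],[0,0,0,0,0,0,10],[0,0,0,0,0,0,10]]])

```text
clock: 33.17
ee_pos: [0.5383, 0.0478, 0.0368]
eef_rot: [[0.091, 0.001, 0.996], [-0.996, -0.002, 0.091], [0.002, -1.0, 0.001]]
force: [0.2, -1.8, 2.2]
finger_gap: 0.0179
```

```bash
python3 - <<'E'
import sys; sys.argv=['','w22']
exec(open('tilt.py').read())
H=hmap(c)
for v in (165,180,200,230,260,290):
    P=H[v,314:322].mean(0);print(v,((P-o)@y*1e3).round(1),(P[2]*1e3).round(1))
E
```

```text
TCP tray 16.36 24.21 36.78 F [ 0.2 -1.8  2.2] T [-0.04 -0.12  0.03] t 33.175 gap 0.0179
165 88.1 46.7
180 81.5 48.1
200 72.4 48.4
230 58.2 48.7
260 43.6 49.5
290 27.8 48.9
```

Call:
send_rows(moves=[[[0,0.7,0,0,0,0,10],[0,0.7,0,0,0,0,10],[0,0.6,0,0,0,0,10],[0,0,0,0,0,0,10],[0,0,0,0,0,0,10]]])

```text
clock: 33.85
ee_pos: [0.538, 0.0479, 0.0343]
eef_rot: [[0.091, 0.0, 0.996], [-0.996, -0.002, 0.091], [0.002, -1.0, 0.0]]
force: [1.4, 1.0, -0.6]
finger_gap: 0.018
```

```bash
python3 - <<'E'
import sys; sys.argv=['','w23']
exec(open('tilt.py').read())
H=hmap(c)
for v in (165,180,200,230,260,290):
    P=H[v,314:322].mean(0);print(v,((P-o)@y*1e3).round(1),(P[2]*1e3).round(1))
E
```

```text
TCP tray 16.1 24.29 34.35 F [ 1.4  1.  -0.6] T [-0.1  -0.41  0.09] t 33.85 gap 0.018
165 88.2 44.4
180 81.5 45.3
200 72.5 46.2
230 58.5 47.0
260 43.6 46.9
290 27.8 46.4
```

Call:
send_rows(moves=[[[0,0.7,0,0,0,0,10],[0,0.7,0,0,0,0,10],[0,0.6,0,0,0,0,10],[0,0,0,0,0,0,10],[0,0,0,0,0,0,10]]])

```text
clock: 34.52
ee_pos: [0.538, 0.0479, 0.0325]
eef_rot: [[0.091, 0.0, 0.996], [-0.996, -0.002, 0.091], [0.002, -1.0, 0.0]]
force: [2.1, 0.4, 1.9]
finger_gap: 0.0181
```

Call:
send_rows(moves=[[[0,0.7,0,0,0,0,10],[0,0.7,0,0,0,0,10],[0,0,0,0,0,0,10],[0,0,0,0,0,0,10],[0,0,0,0,0,0,10]]])

```text
clock: 35.15
ee_pos: [0.5379, 0.0479, 0.031]
eef_rot: [[0.091, 0.0, 0.996], [-0.996, -0.002, 0.091], [0.002, -1.0, -0.0]]
force: [1.3, 0.3, 1.1]
finger_gap: 0.0179
```

```bash
python3 - <<'E'
import sys; sys.argv=['','w24']
exec(open('tilt.py').read())
H=hmap(c)
for v in (165,180,200,230,260,290):
    P=H[v,314:322].mean(0);print(v,((P-o)@y*1e3).round(1),(P[2]*1e3).round(1))
E
```

```text
TCP tray 16.04 24.32 31.04 F [1.3 0.3 1.1] T [ 0.01 -0.41  0.04] t 35.15 gap 0.0179
165 88.2 40.8
180 81.5 42.0
200 72.5 43.1
230 58.4 43.4
260 43.5 43.3
290 27.9 43.1
```

Call:
send_rows(moves=[[[0,0.7,0,0,0,0,10],[0,0.7,0,0,0,0,10],[0,0,0,0,0,0,10],[0,0,0,0,0,0,10],[0,0,0,0,0,0,10]]])

```text
clock: 35.83
ee_pos: [0.5379, 0.0479, 0.0297]
eef_rot: [[0.091, 0.0, 0.996], [-0.996, -0.002, 0.091], [0.002, -1.0, -0.0]]
force: [1.6, 0.6, -0.2]
finger_gap: 0.018
```

Call:
send_rows(moves=[[[0,0.7,0,0,0,0,10],[0,0.7,0,0,0,0,10],[0,0.6,0,0,0,0,10],[0,0,0,0,0,0,10],[0,0,0,0,0,0,10]]])

```text
clock: 36.45
ee_pos: [0.538, 0.0478, 0.0294]
eef_rot: [[0.091, 0.001, 0.996], [-0.996, -0.002, 0.091], [0.002, -1.0, 0.001]]
force: [-3.7, -0.1, 15.3]
finger_gap: 0.0177
```

```bash
python3 - <<'E'
import sys; sys.argv=['','w25']
exec(open('tilt.py').read())
H=hmap(c)
for v in (165,180,200,230,260,290):
    P=H[v,314:322].mean(0);print(v,((P-o)@y*1e3).round(1),(P[2]*1e3).round(1))
E
```

```text
TCP tray 16.11 24.27 29.39 F [-3.7 -0.1 15.3] T [0.03 0.5  0.03] t 36.45 gap 0.0177
165 88.1 39.5
180 81.5 40.5
200 72.5 41.5
230 58.3 41.5
260 43.5 41.8
290 27.9 41.7
```

Call:
send_rows(moves=[[[0,-1,0,0,0,0,34],[0,0,0,0,0,0,34],[0,0,0,0,0,0,34],[0,-12,0,0,0,0,34],[0,-16,0,0,0,0,34]]], newtons=10)

```text
clock: 37.12
ee_pos: [0.5378, 0.0479, 0.0574]
eef_rot: [[0.091, -0.001, 0.996], [-0.996, -0.002, 0.091], [0.002, -1.0, -0.001]]
force: [1.0, -0.5, 1.6]
finger_gap: 0.0336
```

Call:
send_rows(moves=[[[-21,0,0,0,0,0,0],[-22,0,0,0,0,0,0],[0,6,0,0,0,0,0],[0,5,0,0,0,0,0],[0,0,0,0,0,0,0]]])

```text
clock: 37.75
ee_pos: [0.5337, 0.09, 0.0452]
eef_rot: [[0.09, -0.001, 0.996], [-0.996, -0.002, 0.09], [0.002, -1.0, -0.001]]
force: [0.1, -0.4, 0.2]
finger_gap: 0.0008
```

```bash
python3 - <<'E'
import sys; sys.argv=['','w26']
exec(open('tilt.py').read())
E
```

```text
TCP tray 15.72 66.68 45.19 F [ 0.1 -0.4  0.2] T [-0.02 -0.15 -0.05] t 37.75 gap 0.0008
```

Pressing the tail, then the nose end.

Call:
send_rows(moves=[[[0,2,0,0,0,0,0],[0,1.5,0,0,0,0,0],[0,0.7,0,0,0,0,0],[0,0.6,0,0,0,0,0],[0,0,0,0,0,0,0]]])

```text
clock: 38.42
ee_pos: [0.5341, 0.0905, 0.0417]
eef_rot: [[0.091, 0.0, 0.996], [-0.996, -0.002, 0.091], [0.002, -1.0, 0.0]]
force: [-2.4, -0.6, 7.1]
finger_gap: 0.0004
```

Call:
send_rows(moves=[[[0,0.6,0,0,0,0,0],[0,0.4,0,0,0,0,0],[0,0,0,0,0,0,0],[0,0,0,0,0,0,0],[0,0,0,0,0,0,0]]])

```text
clock: 39.05
ee_pos: [0.5341, 0.0905, 0.0416]
eef_rot: [[0.091, 0.001, 0.996], [-0.996, -0.002, 0.091], [0.002, -1.0, 0.001]]
force: [-5.4, -1.0, 15.7]
finger_gap: 0.0002
```

Call:
send_rows(moves=[[[0,-14,0,0,0,0,0],[37,0,0,0,0,0,0],[37,0,0,0,0,0,0],[0,6,0,0,0,0,0],[0,5,0,0,0,0,0]]])

```text
clock: 39.67
ee_pos: [0.5406, 0.0173, 0.0427]
eef_rot: [[0.09, -0.0, 0.996], [-0.996, -0.001, 0.09], [0.001, -1.0, -0.0]]
force: [0.1, 0.3, -0.4]
finger_gap: 0.0006
```

```bash
python3 - <<'E'
import sys; sys.argv=['','w27']
exec(open('tilt.py').read())
E
```

```text
TCP tray 15.93 -6.35 42.74 F [ 0.1  0.3 -0.4] T [-0.07 -0.06 -0.02] t 39.675 gap 0.0006
```

Call:
send_rows(moves=[[[0,0.8,0,0,0,0,0],[0,0.8,0,0,0,0,0],[0,0.6,0,0,0,0,0],[0,0,0,0,0,0,0],[0,0,0,0,0,0,0]]])

```text
clock: 40.35
ee_pos: [0.5406, 0.0179, 0.0417]
eef_rot: [[0.092, 0.0, 0.996], [-0.996, -0.001, 0.092], [0.001, -1.0, 0.0]]
force: [-2.0, 1.3, 8.1]
finger_gap: 0.0008
```

Both tools read home and level: perforator at 41.2 mm, handpiece at 41.7 mm at both ends. Next I'll locate the rail knob.

```bash
python3 - <<'E'
from h import *
plan([([.5406,.0179,.12],5.25,1+1),([.635,-.135,.15],5.25,3)],30)
E
```

```text
[[0,-39,0,0,0,0,30],[0.1,-39.3,0,0,0,0.1,30],[54,-10,27,0,0,0,30],[53,-10,26,0,0,0,30],[53.9,-10.1,27,0,0,0,30]]
end [ 0.635  -0.1349  0.15  ]
```

Call:
send_rows(moves=[[[0,-40,0,0,0,0,0],[0,-40,0,0,0,0,30],[54,-10,27,0,0,0,30],[53,-10,26,0,0,0,30],[54,-10,27,0,0,0,30]]])

```text
clock: 40.98
ee_pos: [0.6361, -0.1366, 0.1519]
eef_rot: [[0.092, 0.001, 0.996], [-0.996, -0.002, 0.092], [0.002, -1.0, 0.001]]
force: [0.4, 0.4, -0.0]
finger_gap: 0.0295
```

```bash
python3 - <<'E'
import sys; sys.argv=['','w28']
from h import *
for i in range(4): manip.read_camera('wrist')
exec(open('tilt.py').read())
print(s['ee_pos'],s['qpos'])
E
```

```text
TCP tray 96.02 -168.1 150.59 F [ 0.3  1.  -0.5] T [-0.07 -0.09  0.  ] t 41.175 gap 0.03
[ 0.63519774 -0.1364066   0.15059134] [-2.18978168e+01  2.76897054e+01  7.86299933e+01 -7.59045448e-02
  7.36660765e+01 -2.70169620e+01]
```

View pics/w28.png

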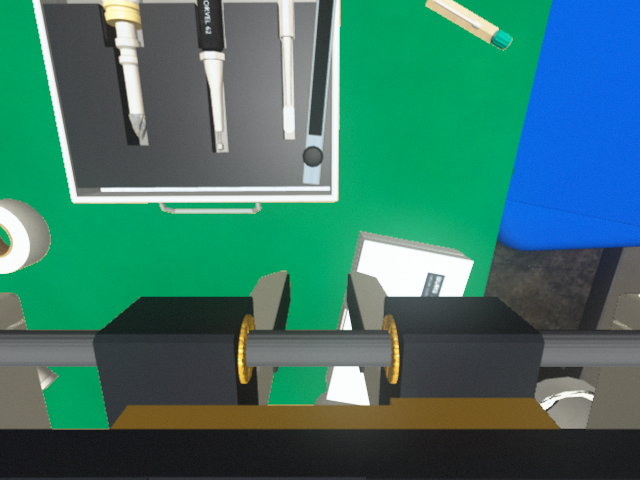

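The knob top is at (313,156). The rail seems to start a few degrees off its open stop.

```bash
python3 - <<'E'
from h import *
c=dict(np.load('w28.npz'));o,x,y=tray_axes()
tr=lambda P:np.round([(P-o)@x*1e3,(P-o)@y*1e3,P[2]*1e3],1)
k=onz(c,(313,156),.0675);print('knob',k,tr(k),'depth',tr(dep(c,(313,156))))
for uv in ((324,20),(319,100),(312,178)): print(tr(dep(c,uv)))
for uv in ((338,201),(75,201)): print('corner',tr(onz(c,uv,.036)))
c2=dict(np.load('w2.npz')); print('w2 knob',tr(onz(c2,(479,33),.0675)),'pin',tr(onz(c2,(288,36),.05)),tr(dep(c2,(288,36))))
c2=dict(np.load('w17.npz'));print('w17 pin',tr(onz(c2,(481,186),.05)),tr(dep(c2,(481,186))))
E
```

```text
knob [ 0.62549195 -0.07106785  0.0675    ] [  92.3 -102.1   67.5] depth [  92.4 -102.1   69.2]
[100.4  -9.2  47.2]
[ 96.8 -62.2  49.2]
[  91.2 -119.3   49. ]
corner [ 112.6 -139.5   36. ]
corner [-107.5 -138.9   36. ]
w2 knob [  90.4 -101.1   67.5] pin [109.5  75.3  50. ] [109.   75.2  51.4]
w17 pin [110.2  75.4  50. ] [109.1  75.7  52.3]
```

```bash
python3 - <<'E'
from h import *
p=plan([([.6255,-.0711,.10],-0.25,2),([.6255,-.0711,.053],-0.25,2),([.6255,-.0711,.053],-0.25,1)],30)
E
```

```text
[[-32,25,-2,0,2.7,0,30],[-32.5,25.4,-2.6,0.1,2.8,0,30],[0,23,0,0,0,0,30],[-0.1,24,-0.1,0,0,0,30],[0,0,0,0,0,0,30]]
end [ 0.6255 -0.0711  0.053 ]
```

Call:
send_rows(moves=[[[-32,25,-2,0,2.7,0,30],[-32.5,25,-2.5,0,2.8,0,30],[0,24,0,0,0,0,30],[0,24,0,0,0,0,30],[0,0,0,0,0,0,30]]])

```text
clock: 41.85
ee_pos: [0.6237, -0.0695, 0.051]
eef_rot: [[-0.003, -0.005, 1.0], [-1.0, -0.0, -0.003], [0.0, -1.0, -0.005]]
force: [-0.7, -1.3, -0.2]
finger_gap: 0.0299
```

Call:
send_rows(moves=[[[0,0,0,0,0,0,5],[0,0,0,0,0,0,5],[0,0,0,0,0,0,5],[0,0,0,0,0,0,5],[0,0,0,0,0,0,5]]], newtons=15)

```text
clock: 42.48
ee_pos: [0.627, -0.0719, 0.0541]
eef_rot: [[-0.005, 0.002, 1.0], [-1.0, -0.002, -0.005], [0.002, -1.0, 0.002]]
force: [-0.6, 1.9, 6.0]
finger_gap: 0.0136
```

```bash
cat > arc.py <<'E'
from h import *
o,x,y=tray_axes();s=manip.get_state()
pin=o+x*.1093+y*.0753
d=s['ee_pos']-pin;dx,dy=d@x*1e3,d@y*1e3
a0=np.degrees(np.arctan2(-dx,-dy));print('a',a0,'R',np.hypot(dx,dy),'th',np.degrees(np.arctan2(s['eef_rot'][1,2],s['eef_rot'][0,2])),'F',s['force'],'gap',s['finger_gap'],s['ee_pos'],s['clock'])
def pt(a,z): a=np.radians(a);q=pin+(-np.sin(a)*x-np.cos(a)*y)*.178;return [q[0],q[1],z]
E
python3 - <<'E'
exec(open('arc.py').read())
n=10
plan([(pt(a,.053),5.25-a,1) for a in a0+(90-a0)*np.arange(1,n+1)/n],5)
E
```

```text
a 4.972173696239498 R 179.13276085369387 th -0.29092448769175716 F [-0.60744672  1.88057401  6.00958111] gap 0.013638737667670901 [ 0.62702002 -0.07194542  0.05414234] 42.475
[[-2.8,1.1,-26.4,-0.1,7.9,0.1,5],[-2,0,-26.3,0,8.5,0,5],[-2,0,-26.3,0,8.5,0,5],[-2,-0.1,-26.3,0,8.5,0,5],[-1.9,0,-26.3,0,8.5,0,5]]
[[-2,0,-26.3,0,8.5,0,5],[-2,0,-26.4,0,8.6,0,5],[-1.9,0,-26.3,0,8.5,0,5],[-2,0,-26.3,0,8.5,0,5],[-1.9,0,-26.3,0,8.5,0,5]]
end [0.4489 0.0909 0.053 ]
```

```bash
python3 - <<'E'
exec(open('arc.py').read())
n=15
plan([(pt(a,.0555),5.25-a,1) for a in a0+(90-a0)*np.arange(1,n+1)/n],5)
E
```

```text
a 4.972173696239498 R 179.13276085369387 th -0.29092448769175716 F [-0.60744672  1.88057401  6.00958111] gap 0.013638737667670901 [ 0.62702002 -0.07194542  0.05414234] 42.475
[[-1.8,-1.4,-17.6,-0.1,5.1,0.1,5],[-0.9,0,-17.6,0,5.7,0,5],[-0.9,0,-17.6,0,5.6,0,5],[-0.8,0,-17.5,0,5.7,0,5],[-0.9,0,-17.6,0,5.7,0,5]]
[[-0.9,0,-17.6,0,5.6,0,5],[-0.9,0,-17.6,0,5.7,0,5],[-0.8,-0.1,-17.6,0,5.7,0,5],[-0.9,0,-17.5,0,5.6,0,5],[-0.9,0,-17.6,0,5.7,0,5]]
[[-0.9,0,-17.6,0,5.7,0,5],[-0.8,0,-17.6,0,5.7,0,5],[-0.9,0,-17.6,0,5.6,0,5],[-0.9,0,-17.5,0,5.7,0,5],[-0.8,0,-17.6,0,5.7,0,5]]
end [0.4489 0.0909 0.0555]
```

Call:
send_rows(moves=[[[-1.8,-1.4,-17.6,0,5.1,0,5],[-0.9,0,-17.6,0,5.7,0,5],[-0.9,0,-17.6,0,5.6,0,5],[-0.8,0,-17.5,0,5.7,0,5],[-0.9,0,-17.6,0,5.7,0,5]]])

```text
clock: 43.1
ee_pos: [0.5413, -0.0507, 0.0543]
eef_rot: [[-0.474, 0.001, 0.88], [-0.88, -0.003, -0.474], [0.002, -1.0, 0.002]]
force: [0.8, -0.8, -0.6]
finger_gap: 0.0131
```

```bash
python3 - <<'E'
exec(open('arc.py').read())
n=10
plan([(pt(a,.0555),5.25-a,1) for a in a0+(90-a0)*np.arange(1,n+1)/n],5)
E
```

```text
a 33.51435059228148 R 179.21063042851742 th -28.301333994075517 F [ 0.7573369  -0.83805937 -0.59700191] gap 0.013143499683938966 [ 0.54128795 -0.0506585   0.05431907] 43.1
[[-2.1,-1.2,-17.5,-0.1,5.6,0.1,5],[-0.8,0,-17.5,0,5.7,0,5],[-0.9,0,-17.6,0,5.6,0,5],[-0.8,0,-17.5,0,5.7,0,5],[-0.9,0,-17.5,0,5.6,0,5]]
[[-0.9,0,-17.5,0,5.7,0,5],[-0.8,0,-17.5,0,5.6,0,5],[-0.9,0,-17.6,0,5.7,0,5],[-0.8,0,-17.5,0,5.6,0,5],[-0.9,-0.1,-17.5,0,5.6,0,5]]
end [0.4489 0.0909 0.0555]
```

Call:
send_rows(moves=[[[-0.9,0,-17.5,0,5.6,0,5],[-0.8,0,-17.5,0,5.7,0,5],[-0.9,0,-17.6,0,5.6,0,5],[-0.8,0,-17.5,0,5.7,0,5],[-0.9,0,-17.5,0,5.6,0,5]]])

```text
clock: 43.72
ee_pos: [0.477, 0.0081, 0.0543]
eef_rot: [[-0.834, 0.001, 0.552], [-0.552, -0.002, -0.834], [0.001, -1.0, 0.002]]
force: [1.0, -0.2, -0.7]
finger_gap: 0.0131
```

```bash
python3 - <<'E'
exec(open('arc.py').read())
n=5
plan([(pt(a,.0555),5.25-a,1) for a in a0+(90-a0)*np.arange(1,n+1)/n],5)
E
```

```text
a 61.64537346069539 R 179.0220441640678 th -56.49479997457104 F [ 0.98785649 -0.22292836 -0.67251925] gap 0.01314966806397551 [0.47704814 0.00810391 0.05431784] 43.725
[[-1.9,-1.2,-17.6,-0.1,5.6,0,5],[-0.8,0,-17.6,0,5.6,0,5],[-0.9,-0.1,-17.6,0,5.7,0,5],[-0.9,0,-17.6,-0.1,5.7,0,5],[-0.9,0,-17.5,0,5.7,0,5]]
end [0.4489 0.0909 0.0555]
```

Call:
send_rows(moves=[[[-0.9,0,-17.5,0,5.7,0,5],[-0.8,0,-17.5,0,5.6,0,5],[-0.9,0,-17.5,0,5.7,0,5],[-0.8,0,-17.5,0,5.6,0,5],[-0.7,0,-14,0,4.5,0,5]]])

```text
clock: 44.35
ee_pos: [0.4487, 0.0868, 0.0543]
eef_rot: [[-0.994, 0.001, 0.112], [-0.112, -0.002, -0.994], [-0.0, -1.0, 0.002]]
force: [0.5, -0.5, 0.9]
finger_gap: 0.0134
```

```bash
python3 - <<'E'
exec(open('arc.py').read())
E
```

```text
a 88.68504890249297 R 178.62102341768158 th -83.54687065739665 F [ 0.496009   -0.46474387  0.85041966] gap 0.01342566692574044 [0.44870162 0.08676359 0.05426815] 44.35
```

Now I'll ease into the stop.

Call:
send_rows(moves=[[[0,0,-2,0,0.6,0,5],[0,0,-2,0,0.6,0,5],[0,0,-1.5,0,0,0,5],[0,0,0,0,0,0,5],[0,0,0,0,0,0,5]]])

```text
clock: 44.98
ee_pos: [0.4485, 0.0895, 0.0542]
eef_rot: [[-0.995, 0.0, 0.096], [-0.096, -0.005, -0.995], [0.0, -1.0, 0.005]]
force: [-0.9, -9.5, 2.6]
finger_gap: 0.0135
```

```bash
python3 - <<'E'
exec(open('arc.py').read())
E
```

```text
a 89.56904057468223 R 178.56703543498708 th -84.49995665112948 F [-0.89495513 -9.50873874  2.5625416 ] gap 0.013494816332123254 [0.4484614  0.08950905 0.05420389] 44.975
```

Call:
send_rows(moves=[[[0,0,-1.5,0,0,0,5],[0,0,0,0,0,0,5],[0,0,0,0,0,0,5],[0,0,0,0,0,0,5],[0,0,0,0,0,0,5]]])

```text
clock: 45.6
ee_pos: [0.4484, 0.0897, 0.0542]
eef_rot: [[-0.995, 0.0, 0.096], [-0.096, -0.007, -0.995], [0.001, -1.0, 0.007]]
force: [-1.6, -15.4, 2.7]
finger_gap: 0.0134
```

```bash
python3 - <<'E'
exec(open('arc.py').read())
E
```

```text
a 89.63205902183357 R 178.6097316887381 th -84.47066937483629 F [ -1.55109567 -15.42972711   2.68319237] gap 0.013447395348819197 [0.44839957 0.08970032 0.0541902 ] 45.6
```

Call:
send_rows(moves=[[[0,0,2.5,0,0,0,5],[0,0,0,0,0,0,30],[0,0,0,0,0,0,30],[0,0,0,0,0,0,30],[0,-30,0,0,0,0,30]]])

```text
clock: 46.22
ee_pos: [0.4462, 0.0914, 0.0826]
eef_rot: [[-0.995, -0.005, 0.095], [-0.095, -0.001, -0.995], [0.005, -1.0, 0.001]]
force: [-0.3, 0.0, 0.4]
finger_gap: 0.0297
```

Call:
send_rows(moves=[[[0,-50,0,0,0,0,30],[20,-50,30,0,0,0,30],[20,-40,30,0,0,0,30],[0,0,0,0,0,0,30],[0,0,0,0,0,0,30]]])

```text
clock: 46.85
ee_pos: [0.4137, 0.0283, 0.2235]
eef_rot: [[-0.996, -0.0, 0.094], [-0.094, -0.001, -0.996], [0.0, -1.0, 0.001]]
force: [0.2, -0.1, -0.7]
finger_gap: 0.0299
```

```bash
python3 - <<'E'
import sys; sys.argv=['','w30']
from h import *
for i in range(3): manip.read_camera('wrist')
exec(open('tilt.py').read())
print(s['ee_pos'])
s,c=snap('top','t30.png');s,c=snap('scene','s30.png')
im=cv2.imread('pics/s30.png');cv2.imwrite('pics/s30z.png',cv2.resize(im[170:310,260:420],None,fx=5,fy=4.2,interpolation=cv2.INTER_CUBIC))
E
```

```text
TCP tray -109.75 16.62 222.69 F [-0.3 -0.3 -1.1] T [-0.01  0.05  0.04] t 47.0 gap 0.0301
[0.41338812 0.02870685 0.22268639]
```

View pics/w30.png

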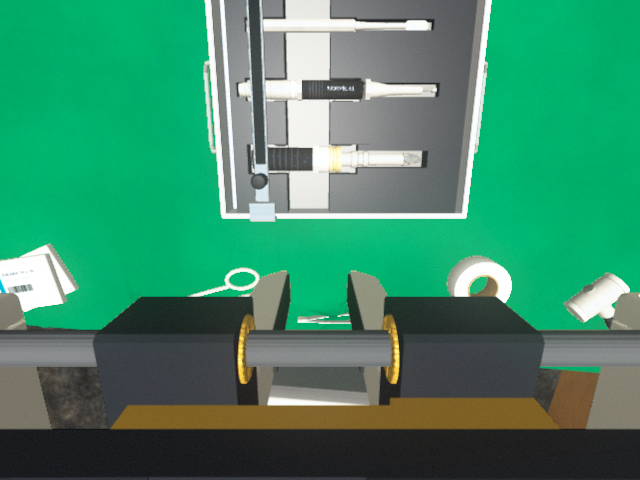

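View pics/s30z.png

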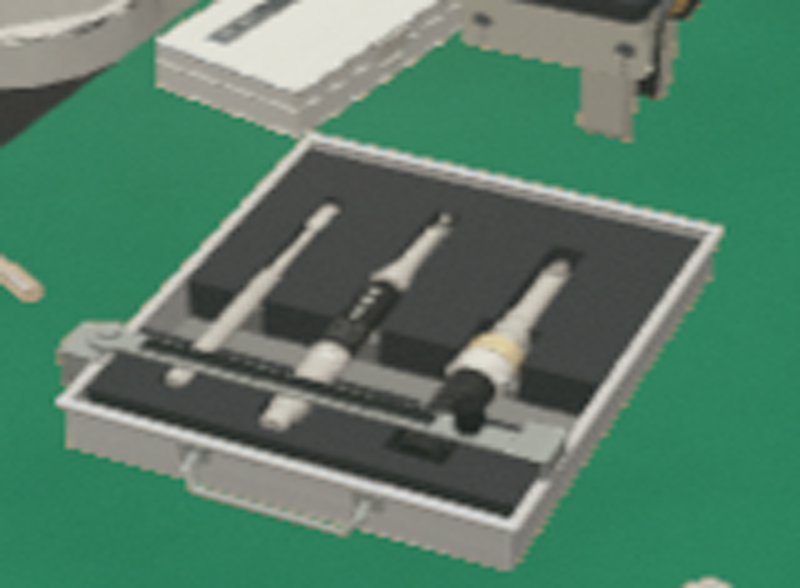

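```bash
python3 - <<'E'
from h import *
c=dict(np.load('w30.npz'));o,x,y=tray_axes()
tr=lambda P:np.round([(P-o)@x*1e3,(P-o)@y*1e3,P[2]*1e3],1)
print('knob',tr(onz(c,(259,181),.0675)))
col=c['color'].astype(int)
for v in (20,60,100,140,165):
    row=col[v,235:285].sum(1); dark=np.where(row<240)[0]+235; print(v,dark.min() if len(dark) else None,dark.max() if len(dark) else None)
    print(tr(dep(c,(258,v))))
for n,uv in dict(hp_front=(340,89),hp_cone=(385,89),pf=(300,159),pcollar=(325,159),ptip=(390,159),hptail=(246,90)).items(): print(n,tr(dep(c,uv)))
for n,uvs in dict(rail=[(258,60),(260,165)]).items(): pass
im=cv2.imread('pics/w30.png');cv2.imwrite('pics/w30z.png',cv2.resize(im[0:230,205:445],None,fx=3.3,fy=2.6,interpolation=cv2.INTER_CUBIC))
E
```

```text
knob [-69.1  73.   67.5]
20 245 259
[70.4 70.9 50.9]
60 252 260
[38.6 72.4 49.9]
100 253 261
[ 4.5 73.9 49.7]
140 255 263
[-31.5  75.3  50.6]
165 248 284
[-55.2  76.4  49.6]
hp_front [15.4 -3.3 42.7]
hp_cone [ 16.  -46.5  40. ]
pf [-49.5  35.5  41. ]
pcollar [-49.4  10.4  42.8]
ptip [-49.4 -56.4  33.9]
hptail [14.6 86.5 40.7]
```

View pics/w30z.png

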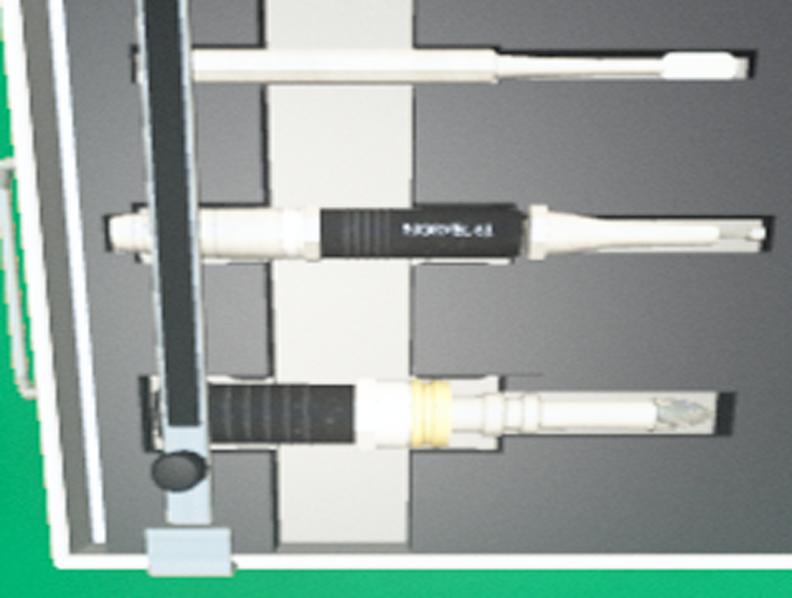

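View pics/t30.png

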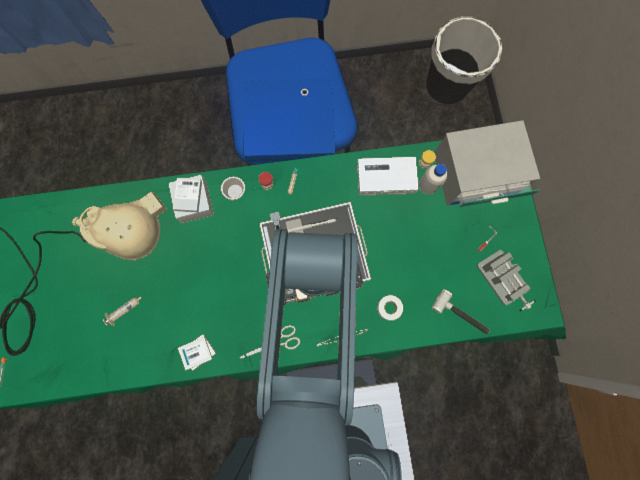

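```bash
python3 - <<'E'
from h import *
c=dict(np.load('w30.npz'));o,x,y=tray_axes()
tr=lambda P:np.round([(P-o)@x*1e3,(P-o)@y*1e3,P[2]*1e3],2)
g=cv2.cvtColor(c['color'],cv2.COLOR_RGB2GRAY).astype(float)
pts=[]
for v in range(10,160,6):
    r=g[v,244:272]; w=np.clip(110-r,0,None); d=np.where((r<90))[0]
    print(v,r.astype(int).tolist()) if v in (10,100) else 0
    # dark stripe inside between two bright edges: longest dark run
    runs=np.split(d,np.where(np.diff(d)>1)[0]+1); runs=[q for q in runs if len(q) and q[0]>0 and q[-1]<27]
    if runs:
        q=max(runs,key=len); pts.append(tr(onz(c,(244+q.mean(),v),.0475)))
pts=np.array(pts);print(pts[::5]);p=np.polyfit(pts[:,0],pts[:,1],1);print('slope deg',np.degrees(np.arctan(p[0])),'at pin',np.polyval(p,109.3),'at knob',np.polyval(p,-69))
# tray reference: foam end/trench edge slope in same view
for X in (-80,-20,0,40,60):
    H=hmap(c)[...,2]*1000
    t,vv=scan(c,H,(o,x,y),(X,-10),(X,30),34);print(X,[round(k-10,1) for k in cross(t,vv,30)])
E
```

```text
10 [130, 130, 174, 228, 199, 59, 57, 64, 62, 60, 63, 63, 64, 62, 60, 118, 194, 199, 144, 123, 132, 133, 133, 135, 137, 134, 135, 134]
100 [155, 138, 91, 108, 191, 233, 229, 215, 193, 79, 73, 72, 70, 68, 73, 74, 74, 72, 83, 162, 221, 195, 198, 236, 236, 236, 237, 237]
[[ 79.36  75.07  47.5 ]
 [ 55.53  74.81  47.5 ]
 [ 30.7   75.    47.5 ]
 [  4.81  74.72  47.5 ]
 [-22.2   74.43  47.5 ]]
slope deg 0.2314428633533273 at pin 75.07736414595135 at knob 74.35712807732118
-80 [5.6, 27.0, 28.7]
-20 [5.7, 16.7, 18.4]
0 [5.9]
40 [5.8]
60 [5.9]
```

```bash
python3 - <<'E'
from h import *
s=manip.get_state();print(s['clock'],s['force'],abs(s['joint_vel']).max()); print(manip.job_done())
E
```

```text
47.15 [ 0.27743212  0.46426248 -0.21744797] 0.24626057842160787
the job is handed in; nothing more can be done
None
```

I put the perforator and then the handpiece away in their own cut-outs and swung the rail across to its stop under the keeper. I handed the job in at 47 s with the gripper clear of everything.

**Last checks**
- **Perforator:** I pressed it from above at both ends. Its top stopped at 41.2 mm at tail and nose (home is 41.0), so it is level.
- **Handpiece:** Same check, 41.7 mm at both ends (home is 41.4), also level.
- **Rail:** It ran into a hard stop, moving only 0.2 mm more when the force rose to 15 N. In the final view it lies about 0.2° off square, or 0.1° against the foam's own edges, with its end lined up with the keeper.
- **Bystanders:** The bottle, jar and cup look unmoved in the last overhead picture; I judged this by eye and did not measure it.

**What went wrong or disagreed**
- **First perforator press:** It failed because the tail was caught on the foam's rim. The tool tilted about 9° in the grip and the force reached 50 N through the gripped tool, with 35 N from the fingertips on a second try. I re-centred the tail and it then seated easily.
- **Bulges:** I never saw a distinct 12–18 N snap on either tool, so "home" rests on the measured heights and the stop I felt at the bottom.
- **Foam position:** Views disagreed by up to about 2 mm. I used a shift of −2.2 mm from the close-up views and corrected by feel.
- **Handpiece length:** It looked about 192 mm long, but the listed parts add up to 189 mm. I settled its lengthwise position by touch.

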